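# Latch a two-part plaster casting mould

### The job

Clamp the two-part plaster casting mould shut: swing the latch's wire loop over and drop its bar into the slot of the steel keeper on the front half, let go, then press the red lever down flat until it snaps over, so that the halves are drawn tight on the red rubber seal. Plaster and latch are delicate: feel for the slot with a light touch and never push on the lever or the front half, or press the loop on the keeper, with more than 30 N. Leave the pieces, pots and tools around the mould where they are.

Things in the scene. Friction and masses are not known exactly. Their poses are not given: they have to be found in the camera images.
- mould: Casting mould on a plywood board 320 x 250 x 18 mm, fixed to the table. Origin: centre of the board's underside; z up, x points from the rear half (nearer the robot) to the front half. Rear half: fixed cream plaster block, x -125..0, y -60..60, top at z 108 mm.
- cradle: Fixed aluminium rails on the board that carry the front half. Origin on the board's top, 18 mm above the mould's, same axes. Front half: cream block 105 mm long in x, y -60..60, top at mould z 108; it slides along x with about 5 N friction, stands 9 to 21 mm from the rear half, and is not tracked: find its keeper by feel or by eye.
- slot_zone (a point): Middle of the zone (mould x 46.5, y 0, z 118 mm) where the keeper's slot lies: the slot's centre is up to 6 mm either way along x from here. Keeper: dark steel bar along x on the front half, 24 mm wide, flat top at z 118; slot across it 9 mm wide, 7 mm deep, upright walls. The flat top runs 20 mm from the slot to the rear, 29 mm beyond.
- pivot (a point): Axis of the red lever on top of the rear half, at mould x -22, y 0, z 118 mm; the axis runs along the mould's y.
- lever (a joint): Lever angle, rad. 0: closed, flat on the rear half, pointing to mould -x, on a rubber buffer (8 N per mm). Grows as it rises: 1.57 upright, more leans to the front half; limit 2.1. Stays where left (0.07 N m friction). With the loop hooked it gets heavy below about 0.7 (8 to 12 N at the handle pad), passes dead centre near 0.14, then snaps to about 0 and stays.
- handle: Red outer part of the lever: flat bar 24 mm wide, 6 mm thick, 31 to 91 mm from the pivot axis. Origin on that axis; its -x points to the tip, its z is the face that looks to the front half when upright and up when closed.
- handle_pad (a point): Where to press: on the z face of the red handle, in its middle line, 70 mm from the pivot axis.
- bail: Wire loop: two legs 5 mm thick, 36 mm apart, hinged on the lever 26 mm from the pivot axis, with a cross bar 81 mm from that hinge. Origin on the hinge, x along the legs, z to the grip's side. Stiff hinge (0.03 N m): stays where left, at first raised over the keeper. The lever swings along when the loop is pulled, so the bar moves freely in the mould's x-z plane.
- loop_bar (a point): Middle of the loop's cross bar (6 mm thick, 36 mm long, along the mould's y). On the keeper's flat top its centre is at mould z 121 mm, down in the slot at mould z 114 mm.
- loop_grip (a point): Centre of the black grip barrel, 26 mm from the bar's middle along the loop's z: 14 mm in diameter, 16 mm long along the mould's y, on a stem. Pinch it across its ends (along the mould's y) with a light grip; it may turn between the fingers.
- seal (a joint): Squeeze of the red rubber seal between the halves, m: 0 free, about 0.004 when the latch has drawn the halves tight. Stiffness 25 N per mm.
- brush: Loose brush, 170 mm, lying on the board beside the mould (bystander). Origin under its middle.
- finial: Loose small cream spire, 56 mm tall, standing on the board beside the mould (bystander). Origin under its middle.
- white_house: Cream plaster house, 100 x 90 x 160 mm (bystander). Origin: centre of its underside.
- green_house: Green painted house, 100 x 90 x 160 mm (bystander). Origin: centre of its underside.
- pink_tower: Pink painted lamp tower, 72 mm wide, 120 mm tall (bystander). Origin: centre of its underside.
- bowl: Green bowl, 120 mm wide, 45 mm tall (bystander). Origin: centre of its underside.
- jar: Blue jar with orange cap, 60 mm wide, 85 mm tall (bystander). Origin: centre of its underside.
- scraper: Spatula lying flat (bystander). Origin under its middle.

How it is judged:
By the outcome, as a careful person would: the job done as asked, in the order asked, and still so for the second after the job is handed in, with the robot touching nothing.
It also fails if it takes over 72 s, if anything falls off the work surface, if the arm or the gripper's body presses on something with over 40 N, if the wrist force passes 120 N, or if a joint passes its speed limit or range.

### The arm

A 7-joint arm with a two-finger parallel gripper is mounted at the origin on the work surface. World frame = base frame: x ahead of the robot, y to its left, z up, the work surface at z = 0. Lengths are in m, angles in rad, forces in N, time in s.
With the tool pointing down it reaches from about 0.425 to 0.925 m from the base axis. Payload 6.8 kg.
Tool frame: the origin (TCP) lies on the centre line of the jaws, within the pads' length; the fingertips stand 19 mm ahead of it and the grasp point (between the pads) is the TCP; z points along the fingers, y is the line along which they close (so a half turn about z gives the same grasp; the last joint's range is limited). The gripper opens to 85 mm and grips with 20 to 120 N. Pads are 22 mm wide; open, the fingers measure 114 mm over their backs; the gripper's body (76 mm by 85 mm) begins 54 mm behind the grasp point. The pads swing forward as they close: fully open they stand 13 mm farther back than shut.
Start: joints at [1.225, 0.477, 0.022, 1.555, -0.011, 1.109, -0.083], TCP at [0.159, -0.656, 0.25] pointing down, gripper open.
Joint ranges: [-2.96, 2.96], [-0.34, 2.1], [-1.41, 1.46], [0.24, 2.44], [-1.37, 4.51], [0.17, 1.92], [-2.96, 2.96]. Speed limits (rad/s): [2.39, 2.39, 3.14, 3.14, 3.14, 3.14, 3.14].

### API

Orientations are given as a rotation vector (axis times angle).
In Python, from bench import r gives the robot as it stands. The module is installed in compiled form; this text tells all that it offers.
- The arm moves only by the tool arm_command, never from a script. Its argument "rows" is a list of rows, each an object of numbers: "fingers": the opening, from -1 (shut) to 1 (fully open); "x", "y", "z": the shift along the tool's x, y, z in m; "ax", "ay", "az": the turn, a rotation vector about the tool's x, y, z in degrees. In form: [{"fingers": .., "x": .., "y": .., "z": .., "ax": .., "ay": .., "az": ..}, ...]. A call has 1 to 10 rows; each row shifts and turns the commanded pose from where the row before left it, along the tool's axes as they then stand; what a row does not reach is not made up. A row lasts 1/12 s, in which the tool goes at most 41.7 mm and 7.16 degrees, less where a joint would pass 70% of its speed; a pose out of reach is approached as far as the arm can. A call is refused whole if a number of a shift passes 0.0417 or a number of a turn 7.16, either way. A call with a gripper value outside its range is refused whole. The fingers move at their own pace and stop on an object; "grip_force" is the grip in N (left out, the last holds). Time passes only in rows, so rows that do not move let the fingers close. It gives the time, the measured TCP pose, the force, the opening and the grip force at its end, in the units of the state.
- r.get_obs(): the state, without advancing time (a new reading comes with each control period).
- r.grab_frame(name): name is "side" or "top"; returns a dict with "frame" (384x512x3 uint8, red, green, blue), "depth" (384x512 float32, m along the optical axis (not along the pixel's ray), 0 where there is no reading), "K" (3x3 intrinsics, pixels), "world_from_camera" (4x4, takes a point from camera to world coordinates). Camera axes: x right, y down, z forward; pixel columns grow to the right and rows downward; lengths in m; the calibration is good to about 2 mm. A picture is of the moment at which its call begins.
- r.hand_in(): hands the job in; it is judged then, once.
The state is a dict: "clock": time; "joints": joint angles; "qvel": joint speeds; "tau": joint torques, N m; "tcp_pos": TCP position; "orientation": TCP orientation; "contact_force": force on the tool from outside, world axes, zero at the start; "moment": the same for the moment, N m; "grip_width": finger opening in m; "gripper_force": force on a finger pad.
Only numpy, scipy, OpenCV 4.12 (cv2) and the standard library are available. Lean on these libraries where they do the work, as an engineer would, in place of code of your own. Each camera call takes 0.05 s, during which the arm holds its last target. There are 200 camera calls.

## Working session

There is one attempt and no reset: what is moved stays moved. The work goes in short steps, Python scripts to look and compute and a tool call to move; the robot and the scene stay as the last step left them, time stands still between calls to the robot, and variables do not carry over. Pictures are saved under pics/ and viewed, at most 10 in all, crops included, and the job is handed in when it is done.

Besides the shell and the picture viewer there is one more tool, called after "Call:" as name(argument=value, ...) on one line, values as JSON. arm_command: Moves the arm, as the interface text tells. Its arguments: {"type":"object","properties":{"rows":{"type":"array"},"grip_force":{"type":"number"}},"required":["rows"]}

```bash
mkdir -p pics; cat > h.py <<'E'
from bench import r
import numpy as np, cv2
from scipy.spatial.transform import Rotation as R
def pt(f,u,v,d=None):
    d=d or f["depth"][int(v),int(u)]
    p=np.linalg.inv(f["K"])@[u,v,1]*d
    return (f["world_from_camera"]@np.r_[p,1])[:3]
def save(f,n,box=None,s=1):
    im=f["frame"][:,:,::-1]
    if box: im=im[box[1]:box[3],box[0]:box[2]]
    cv2.imwrite("pics/"+n,cv2.resize(im,None,fx=s,fy=s,interpolation=cv2.INTER_CUBIC))
E
python3 - <<'E'
from h import *
for n in("top","side"):
    f=r.grab_frame(n); np.savez(n+"0.npz",**f); save(f,n+"0.png",s=1.5)
    print(f["world_from_camera"].round(3),f["K"])
print(r.get_obs())
E
```

```text
[[ 0.013 -0.994  0.105  0.371]
 [-1.    -0.014 -0.012 -0.003]
 [ 0.013 -0.105 -0.994  1.518]
 [ 0.     0.     0.     1.   ]] [[382.12093421   0.         246.46604092]
 [  0.         382.12093421 187.75753648]
 [  0.           0.           1.        ]]
[[-0.999 -0.033  0.028  0.481]
 [-0.043  0.724 -0.689  1.007]
 [ 0.002 -0.689 -0.725  1.143]
 [ 0.     0.     0.     1.   ]] [[384.0939112    0.         252.9362686 ]
 [  0.         384.0939112  184.49312442]
 [  0.           0.           1.        ]]
{'clock': 0.1, 'joints': array([ 1.22488644,  0.4777399 ,  0.02232107,  1.55633318, -0.01149638,
        1.10929001, -0.08311971]), 'qvel': array([ 7.26439492e-04, -2.03941852e-03,  4.13476949e-05, -2.91139833e-03,
       -5.24661976e-05, -6.31782343e-04,  5.69506059e-04]), 'tau': array([ 4.05095067e-03, -5.97760499e+01,  1.61377285e+00, -2.81954920e+01,
        1.28530574e-02,  5.10197977e-03,  2.77205663e-05]), 'tcp_pos': array([ 0.15890129, -0.6555235 ,  0.24941562]), 'orientation': array([-3.11780399e+00, -3.72513077e-01,  4.81696709e-04]), 'contact_force': array([-0.23367248, -1.24051884,  0.23673839]), 'moment': array([-0.00132154,  0.03442667, -0.01516894]), 'gripper_force': 0.0, 'grip_width': 0.0855752951265946}
```

View pics/top0.png

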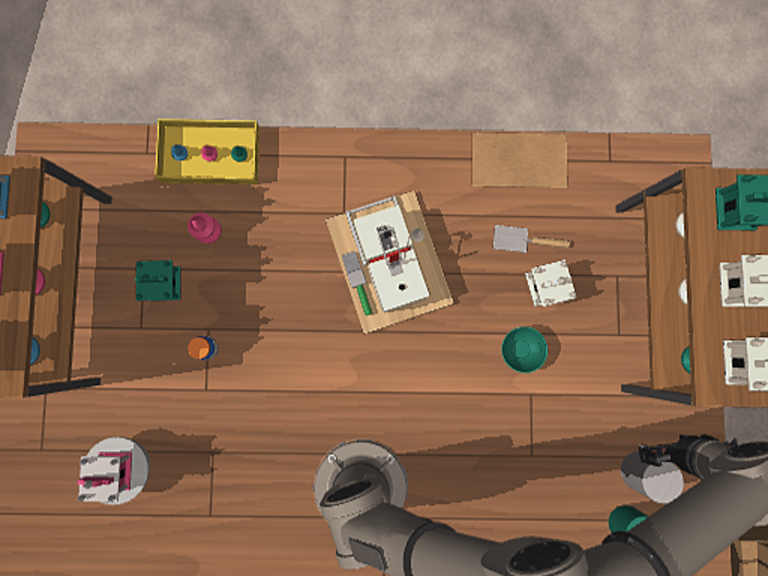

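View pics/side0.png

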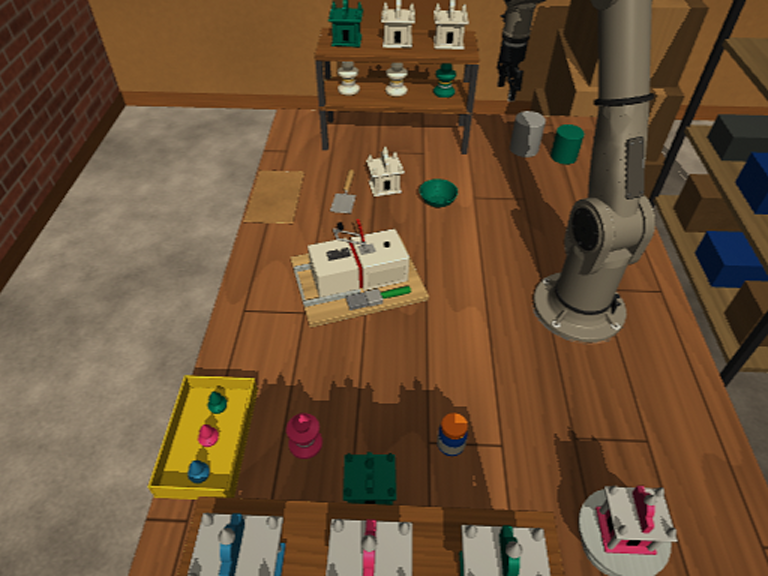

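The mould is at about (390,262) in the 1.5x top view, turned by about 20°. The lever stands upright and the loop is raised over the keeper. I'll enlarge both views.

```bash
python3 - <<'E'
from h import *
for n,b in(("top",(210,120,310,225)),("side",(185,135,295,222))):
    f=dict(np.load(n+"0.npz")); save(f,n+"c.png",b,5.7 if n=="top" else 6.8)
E
```

```text
(no output)
```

View pics/topc.png

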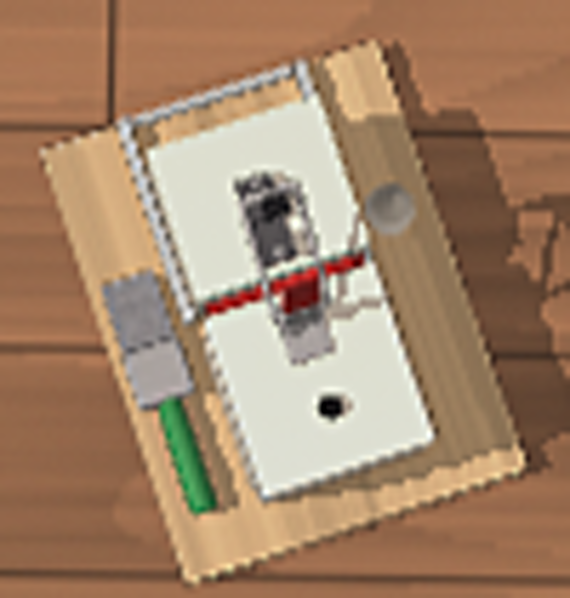

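View pics/sidec.png

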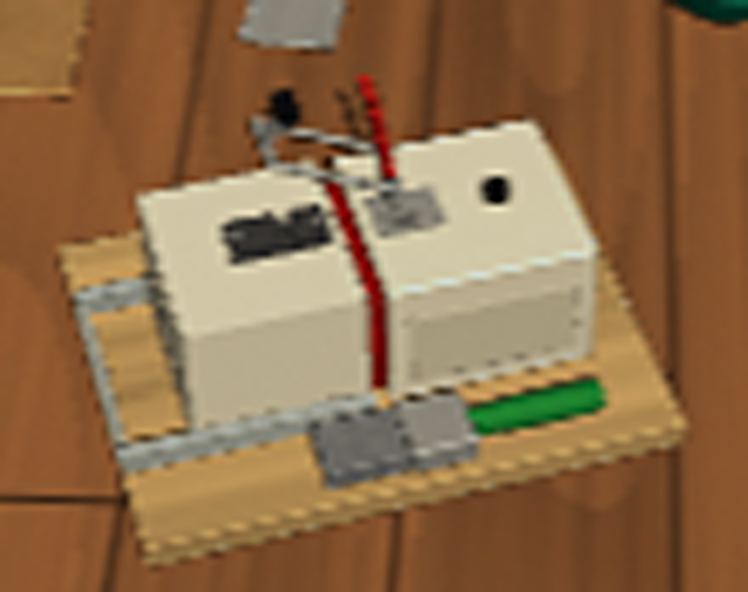

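```bash
cat > fit.py <<'E'
from h import *
from scipy.optimize import least_squares
C={"top":((210,120),5.7),"side":((185,135),6.8)}
F={n:dict(np.load(n+"0.npz")) for n in C}
obs=[("top",(160,125,18),42,150),("top",(160,-125,18),380,42),("top",(-160,-125,18),525,465),("top",(-160,125,18),190,582),
("top",(-125,60,108),265,497),("top",(-125,-60,108),435,437),
("side",(160,125,18),142,550),("side",(-160,125,18),686,428),("side",(160,-125,18),60,245),
("side",(-125,60,108),597,247),("side",(-125,-60,108),535,122),
("side","tip",363,78),("side","grip",285,107),("top","grip",272,208),("side","b-",262,128),("side","b+",272,165)]
def geo(p):
    th,ph=p[3:5]; pv=np.array([-22,0,118.]); l=np.array([-np.cos(th),0,np.sin(th)]); d=np.array([np.cos(ph),0,np.sin(ph)]); n=np.array([-d[2],0,d[0]])
    b=pv+26*l+81*d
    return {"tip":pv+91*l,"bar":b,"grip":b+26*n,"b-":b-[0,18,0],"b+":b+[0,18,0],"pad":pv+70*l,"pv":pv}
def W(p,m):
    c,s=np.cos(p[2]),np.sin(p[2]); m=np.asarray(m)/1000
    return np.array([p[0]+c*m[0]-s*m[1],p[1]+s*m[0]+c*m[1],m[2]])
def proj(n,w):
    f=F[n]; q=np.linalg.inv(f["world_from_camera"])@np.r_[w,1]; q=f["K"]@q[:3]; q=q[:2]/q[2]
    return (q-C[n][0]+.5)*C[n][1]-.5
def res(p):
    g=geo(p); B={"top":p[5:7],"side":p[7:9]}; o=[]
    for n,m,u,v in obs: o+=list((proj(n,W(p,g[m] if isinstance(m,str) else m))+B[n]-[u,v])/5)
    return np.r_[o,p[5:9]/8]
if __name__=="__main__":
    s=least_squares(res,[.68,-.02,.35,1.6,0.3,0,0,0,0],loss="soft_l1"); p=s.x; np.save("p.npy",p)
    print(p.round(3)); 
    for o,e in zip(obs,(res(p)[:-4]*5).reshape(-1,2)): print(o[0],o[1],e.round(1))
    for k,v in geo(p).items(): print(k,v.round(1),W(p,v).round(4))
    for sx in(40.5,46.5,52.5):
        for m in((sx-24.5,-12,118),(sx-24.5,12,118),(sx+33.5,12,118),(sx+33.5,-12,118),(sx,-12,118)): print(sx,m,*[(proj(n,W(p,m))+p[i:i+2]).round() for n,i in(("top",5),("side",7))])
    print("yaw deg",np.degrees(p[2]), "tool x",R.from_rotvec(r.get_obs()["orientation"]).as_matrix().round(3))
E
python3 fit.py
```

```text
[ 0.586 -0.068  0.336  1.728  0.528  3.264 -1.427  1.455  4.563]
top (160, 125, 18) [-1.8 -1.6]
top (160, -125, 18) [-2.4 -3.3]
top (-160, -125, 18) [3.  3.5]
top (-160, 125, 18) [-5.2  1.8]
top (-125, 60, 108) [-2.   1.2]
top (-125, -60, 108) [2.8 2.7]
side (160, 125, 18) [ 0.9 -0.3]
side (-160, 125, 18) [ 1.  -2.1]
side (160, -125, 18) [-1.3  2. ]
side (-125, 60, 108) [2.4 4.2]
side (-125, -60, 108) [-0.4 -5.7]
side tip [ 4.2 11.4]
side grip [-0.8 -0.1]
top grip [ 4.  -4.2]
side b- [-6.9 -6.6]
side b+ [-1.3 -1.2]
tip [ -7.7   0.  207.9] [ 0.579  -0.0708  0.2079]
bar [ 52.    0.  184.5] [ 0.6354 -0.0511  0.1845]
grip [ 38.9   0.  207. ] [ 0.6231 -0.0554  0.207 ]
b- [ 52.  -18.  184.5] [ 0.6414 -0.0681  0.1845]
b+ [ 52.   18.  184.5] [ 0.6295 -0.0341  0.1845]
pad [-11.    0.  187.1] [ 0.5759 -0.0719  0.1871]
pv [-22.   0. 118.] [ 0.5655 -0.0755  0.118 ]
40.5 (16.0, -12, 118) [299. 257.] [326. 204.]
40.5 (16.0, 12, 118) [264. 268.] [336. 232.]
40.5 (74.0, 12, 118) [236. 185.] [236. 252.]
40.5 (74.0, -12, 118) [271. 174.] [226. 224.]
40.5 (40.5, -12, 118) [287. 222.] [284. 212.]
46.5 (22.0, -12, 118) [296. 248.] [315. 206.]
46.5 (22.0, 12, 118) [261. 260.] [326. 234.]
46.5 (80.0, 12, 118) [233. 176.] [226. 254.]
46.5 (80.0, -12, 118) [268. 165.] [216. 226.]
46.5 (46.5, -12, 118) [284. 213.] [274. 214.]
52.5 (28.0, -12, 118) [293. 240.] [305. 208.]
52.5 (28.0, 12, 118) [258. 251.] [316. 236.]
52.5 (86.0, 12, 118) [230. 168.] [215. 257.]
52.5 (86.0, -12, 118) [265. 156.] [206. 228.]
52.5 (52.5, -12, 118) [281. 204.] [263. 216.]
yaw deg 19.272371479855945 tool x [[ 0.972  0.236 -0.   ]
 [ 0.236 -0.972  0.002]
 [-0.    -0.002 -1.   ]]
```

The fit puts the mould at (0.586, -0.068) with yaw 19.3°. The grip is at about (0.623, -0.055, 0.207), and the slot at about mould x 41.5. Next I move to above the grip.

Call:
arm_command(rows=[{"fingers":0.2,"x":0.0296,"y":-0.0237,"z":-0.01},{"fingers":0.2,"x":0.0296,"y":-0.0237,"z":-0.01},{"fingers":0.2,"x":0.0296,"y":-0.0237,"z":-0.01},{"fingers":0.2,"x":0.0296,"y":-0.0237,"z":-0.01},{"fingers":0.2,"x":0.0296,"y":-0.0237,"z":-0.01},{"fingers":0.2,"x":0.0296,"y":-0.0237,"z":-0.01},{"fingers":0.2,"x":0.0296,"y":-0.0237,"z":-0.01},{"fingers":0.2,"x":0.0296,"y":-0.0237,"z":-0.01},{"fingers":0.2,"x":0.0296,"y":-0.0237,"z":-0.01},{"fingers":0.2,"x":0.0296,"y":-0.0237,"z":-0.01}], grip_force=20)

```text
validation failed for argument at $.ro...
```

Call:
arm_command(rows=[{"fingers":0.2,"x":0.0296,"y":-0.0237},{"fingers":0.2,"x":0.0296,"y":-0.0237},{"fingers":0.2,"x":0.0296,"y":-0.0237},{"fingers":0.2,"x":0.0296,"y":-0.0237},{"fingers":0.2,"x":0.0296,"y":-0.0237},{"fingers":0.2,"x":0.0296,"y":-0.0237},{"fingers":0.2,"x":0.0296,"y":-0.0237},{"fingers":0.2,"x":0.0296,"y":-0.0237},{"fingers":0.2,"x":0.0296,"y":-0.0237,"az":-5.7},{"fingers":0.2,"x":0,"y":0}])

```text
validation failed for argument at $.ro...
```

Call:
arm_command(rows=[{"fingers":0.2,"x":0.0296,"y":-0.0237,"z":-0.01,"ax":0,"ay":0,"az":0}], grip_force=20)

```text
clock: 0.18
tcp_pos: [0.1751, -0.6289, 0.2574]
orientation: [-3.119, -0.358, 0.009]
contact_force: [-1.2, 0.6, 0.1]
grip_width: 0.0755
gripper_force: 0.0
```

All keys are needed in every row.

Call:
arm_command(rows=[{"fingers":0.2,"x":0.0296,"y":-0.0237,"z":-0.01,"ax":0,"ay":0,"az":0},{"fingers":0.2,"x":0.0296,"y":-0.0237,"z":-0.01,"ax":0,"ay":0,"az":0},{"fingers":0.2,"x":0.0296,"y":-0.0237,"z":-0.01,"ax":0,"ay":0,"az":0},{"fingers":0.2,"x":0.0296,"y":-0.0237,"z":-0.01,"ax":0,"ay":0,"az":0},{"fingers":0.2,"x":0.0296,"y":-0.0237,"z":-0.01,"ax":0,"ay":0,"az":0},{"fingers":0.2,"x":0.0296,"y":-0.0237,"z":-0.01,"ax":0,"ay":0,"az":0},{"fingers":0.2,"x":0.0296,"y":-0.0237,"z":-0.01,"ax":0,"ay":0,"az":0},{"fingers":0.2,"x":0.0296,"y":-0.0237,"z":-0.01,"ax":0,"ay":0,"az":0},{"fingers":0.2,"x":0.0296,"y":-0.0237,"z":-0.01,"ax":0,"ay":0,"az":0}])

```text
clock: 0.93
tcp_pos: [0.3914, -0.3542, 0.3506]
orientation: [-3.119, -0.372, 0.001]
contact_force: [0.8, -0.1, -0.5]
grip_width: 0.0511
gripper_force: 0.0
```

Call:
arm_command(rows=[{"fingers":0.2,"x":0.0296,"y":-0.0237,"z":0,"ax":0,"ay":0,"az":0},{"fingers":0.2,"x":0.0296,"y":-0.0237,"z":0,"ax":0,"ay":0,"az":0},{"fingers":0.2,"x":0.0296,"y":-0.0237,"z":0,"ax":0,"ay":0,"az":0},{"fingers":0.2,"x":0.0296,"y":-0.0237,"z":0,"ax":0,"ay":0,"az":0},{"fingers":0.2,"x":0.0296,"y":-0.0237,"z":0,"ax":0,"ay":0,"az":0},{"fingers":0.2,"x":0.0296,"y":-0.0237,"z":0,"ax":0,"ay":0,"az":0},{"fingers":0.2,"x":0.0296,"y":-0.0237,"z":0,"ax":0,"ay":0,"az":0},{"fingers":0.2,"x":0.0296,"y":-0.0237,"z":0,"ax":0,"ay":0,"az":-5.7},{"fingers":0.2,"x":0,"y":0,"z":0,"ax":0,"ay":0,"az":0},{"fingers":0.2,"x":0,"y":0,"z":0,"ax":0,"ay":0,"az":0}])

```text
clock: 1.77
tcp_pos: [0.5771, -0.1131, 0.3495]
orientation: [-3.094, -0.535, 0.001]
contact_force: [-0.0, -1.2, -0.1]
grip_width: 0.0513
gripper_force: 0.0
```

```bash
cat > go.py <<'E'
import sys
from fit import *
# go.py: mould coords now; target mould x,y,z mm -> tool shifts
p=np.load("p.npy"); o=r.get_obs(); M=R.from_rotvec(o["orientation"]).as_matrix()
Rm=R.from_euler("z",p[2]).as_matrix(); t=o["tcp_pos"]
m=Rm.T@(t-[p[0],p[1],0])*1000; print("mould tcp mm",m.round(1),"F mould",(Rm.T@o["contact_force"]).round(1),"w",o["grip_width"].round(4),"clk",o["clock"])
want=np.diag([1,-1,-1.]); 
print("turn deg tool",np.degrees(R.from_matrix(M.T@Rm@want).as_rotvec()).round(2),"q",o["joints"].round(2))
if len(sys.argv)>3: print("shift tool",(M.T@(Rm@(np.array(sys.argv[1:4],float)-m))/1000).round(4))
E
python3 go.py 39 0 300
```

```text
Traceback (most recent call last):
  File "go.py", line 6, in <module>
    m=Rm.T@(t-[p[0],p[1],0])*1000; print("mould tcp mm",m.round(1),"F mould",(Rm.T@o["contact_force"]).round(1),"w",o["grip_width"].round(4),"clk",o["clock"])
                                                                                                                    ^^^^^^^^^^^^^^^^^^^^^
AttributeError: 'float' object has no attribute 'round'
```

```bash
sed -i 's/o\["grip_width"\].round(4)/round(o["grip_width"],4)/' go.py; python3 go.py 39 0 260
```

```text
mould tcp mm [-23.5 -39.2 349.5] F mould [-0.4 -1.1 -0.1] w 0.0513 clk 1.7667
turn deg tool [-0.09  0.03  0.34] q [ 0.38  0.28 -0.36  1.62  0.1   1.26 -1.23]
shift tool [ 0.0628 -0.0387  0.0896]
```

Call:
arm_command(rows=[{"fingers":0.2,"x":0.0209,"y":-0.0129,"z":0,"ax":0,"ay":0,"az":0.3},{"fingers":0.2,"x":0.0209,"y":-0.0129,"z":0,"ax":0,"ay":0,"az":0},{"fingers":0.2,"x":0.0209,"y":-0.0129,"z":0.02,"ax":0,"ay":0,"az":0},{"fingers":0.2,"x":0,"y":0,"z":0.03,"ax":0,"ay":0,"az":0},{"fingers":0.2,"x":0,"y":0,"z":0.03,"ax":0,"ay":0,"az":0},{"fingers":0.2,"x":0,"y":0,"z":0.01,"ax":0,"ay":0,"az":0},{"fingers":0.2,"x":0,"y":0,"z":0,"ax":0,"ay":0,"az":0}])

```text
clock: 2.35
tcp_pos: [0.6205, -0.0606, 0.2571]
orientation: [-3.099, -0.516, 0.01]
contact_force: [0.3, -0.5, -0.1]
grip_width: 0.0511
gripper_force: 0.0
```

```bash
python3 go.py 39 0 216; python3 - <<'E'
from h import *
f=r.grab_frame("side"); save(f,"s1.png",(185,105,295,187),7)
E
```

```text
mould tcp mm [ 34.8  -4.1 257.1] F mould [ 0.1 -0.6 -0.1] w 0.0511 clk 2.35
turn deg tool [-0.09  0.37 -0.38] q [ 0.28  0.42 -0.37  1.65  0.17  1.11 -1.38]
shift tool [ 0.0044 -0.0041  0.0411]
```

View pics/s1.png

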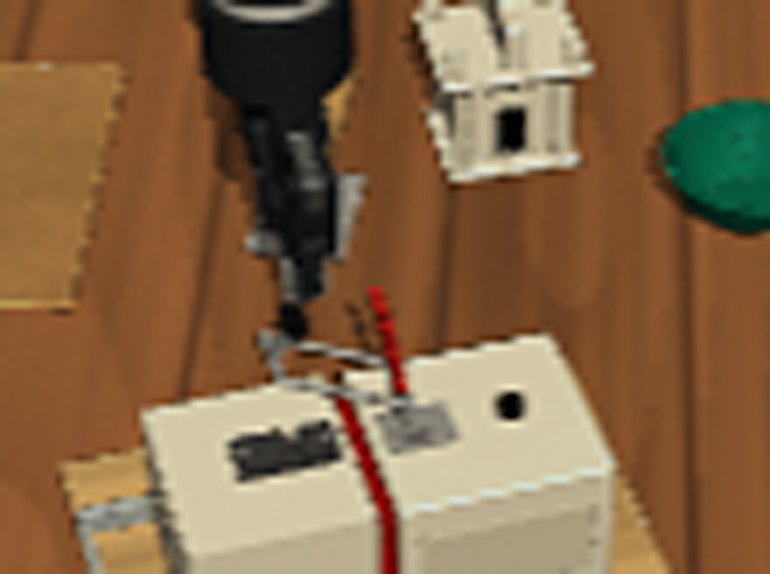

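The gripper sits just above the black grip at (292,320). The keeper's notch is visible at about (287,430). I'll shift over and descend.

Call:
arm_command(rows=[{"fingers":0.2,"x":0.0045,"y":-0.004,"z":0,"ax":0,"ay":0,"az":0},{"fingers":0.2,"x":0,"y":0,"z":0.015,"ax":0,"ay":0,"az":0},{"fingers":0.2,"x":0,"y":0,"z":0.015,"ax":0,"ay":0,"az":0},{"fingers":0.2,"x":0,"y":0,"z":0.011,"ax":0,"ay":0,"az":0},{"fingers":0.2,"x":0,"y":0,"z":0,"ax":0,"ay":0,"az":0},{"fingers":0.2,"x":0,"y":0,"z":0,"ax":0,"ay":0,"az":0}])

```text
clock: 2.9
tcp_pos: [0.6262, -0.0537, 0.2201]
orientation: [3.098, 0.519, 0.001]
contact_force: [0.4, -0.1, 0.9]
grip_width: 0.0514
gripper_force: 0.0
```

```bash
python3 go.py 39 0 216; python3 - <<'E'
from h import *
f=r.grab_frame("side"); a=f["frame"][105:187,185:295][:,:,::-1]; g=r.grab_frame("top")["frame"][120:202,205:285][:,:,::-1]
cv2.imwrite("pics/s2.png",cv2.resize(np.hstack([a,g]),None,fx=4.2,fy=4.2,interpolation=cv2.INTER_CUBIC))
E
```

```text
mould tcp mm [ 42.5   0.6 220.1] F mould [ 0.3 -0.2  0.9] w 0.0514 clk 2.9
turn deg tool [ 0.02 -0.04 -0.27] q [ 0.26  0.46 -0.37  1.68  0.19  1.04 -1.41]
shift tool [-0.0035  0.0007  0.0041]
```

View pics/s2.png

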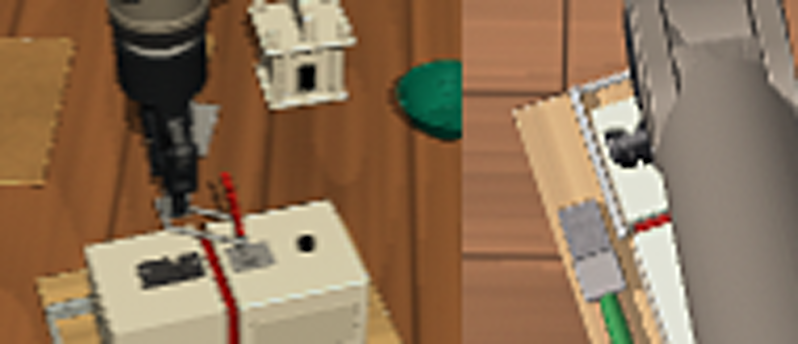

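The near finger now overlaps the grip at about (178,212). After a small correction I'll close.

Call:
arm_command(rows=[{"fingers":0.2,"x":-0.003,"y":0.0005,"z":0.006,"ax":0,"ay":0,"az":0},{"fingers":0.2,"x":0,"y":0,"z":0,"ax":0,"ay":0,"az":0},{"fingers":-0.4,"x":0,"y":0,"z":0,"ax":0,"ay":0,"az":0},{"fingers":-0.8,"x":0,"y":0,"z":0,"ax":0,"ay":0,"az":0},{"fingers":-1,"x":0,"y":0,"z":0,"ax":0,"ay":0,"az":0},{"fingers":-1,"x":0,"y":0,"z":0,"ax":0,"ay":0,"az":0},{"fingers":-1,"x":0,"y":0,"z":0,"ax":0,"ay":0,"az":0},{"fingers":-1,"x":0,"y":0,"z":0,"ax":0,"ay":0,"az":0}], grip_force=20)

```text
clock: 3.67
tcp_pos: [0.6233, -0.0542, 0.2135]
orientation: [-3.097, -0.52, -0.001]
contact_force: [-1.1, 3.3, 1.9]
grip_width: 0.0152
gripper_force: 22.7
```

```bash
python3 go.py 39 0 216
```

```text
mould tcp mm [ 39.6   1.1 213.5] F mould [0.  3.5 1.9] w 0.0152 clk 3.6667
turn deg tool [-0.04 -0.03 -0.21] q [ 0.26  0.46 -0.37  1.7   0.19  1.02 -1.41]
shift tool [-0.0006  0.0011 -0.0025]
```

```bash
cat > traj.py <<'E'
import numpy as np
def grip(bx,bz):
    pv=np.array([-22,118.]); d=np.array([bx,bz])-pv; D=np.hypot(*d); a=np.arctan2(d[1],d[0])
    c=(26**2+D*D-81**2)/(52*D); h=pv+26*np.array([np.cos(a+np.arccos(c)),np.sin(a+np.arccos(c))])
    u=(np.array([bx,bz])-h)/81; return np.array([bx,bz])+26*np.array([-u[1],u[0]]),np.degrees(np.arctan2(u[1],u[0])),h
if __name__=="__main__":
    for b in((52,184.5),(49,165),(45,145),(42,130),(35,121),(41.5,124),(41.5,121),(48,121),(41.5,114)):
        g,ph,h=grip(*b); print(b,g.round(1),"phi",ph.round(1),"lever",np.degrees(np.arctan2(h[1]-118,-(h[0]+22))).round(1))
E
python3 traj.py
```

```text
(52, 184.5) [ 38.9 207. ] phi 30.3 lever 98.9
(49, 165) [ 42. 190.] phi 15.7 lever 74.5
(45, 145) [ 43.4 171. ] phi 3.5 lever 57.8
(42, 130) [ 44.6 155.9] phi -5.7 lever 50.3
(35, 121) [ 37.5 146.9] phi -5.6 lever 24.7
(41.5, 124) [ 46.1 149.6] phi -10.2 lever 51.4
(41.5, 121) [ 47.2 146.4] phi -12.7 lever 53.4
(48, 121) [ 55. 146.] phi -15.6 lever 72.0
(41.5, 114) [ 50.  138.6] phi -19.1 lever 59.9
```

Call:
arm_command(rows=[{"fingers":-1,"x":0.0008,"y":-0.001,"z":0.0045,"ax":0,"ay":0,"az":0},{"fingers":-1,"x":0.0008,"y":0,"z":0.0045,"ax":0,"ay":0,"az":0},{"fingers":-1,"x":0.0008,"y":0,"z":0.004,"ax":0,"ay":0,"az":0},{"fingers":-1,"x":0.0008,"y":0,"z":0.004,"ax":0,"ay":0,"az":0},{"fingers":-1,"x":0.0004,"y":0,"z":0.005,"ax":0,"ay":0,"az":0},{"fingers":-1,"x":0.0003,"y":0,"z":0.005,"ax":0,"ay":0,"az":0},{"fingers":-1,"x":0.0003,"y":0,"z":0.005,"ax":0,"ay":0,"az":0},{"fingers":-1,"x":0.0004,"y":0,"z":0.004,"ax":0,"ay":0,"az":0},{"fingers":-1,"x":0,"y":0,"z":0,"ax":0,"ay":0,"az":0}])

```text
clock: 4.42
tcp_pos: [0.6275, -0.0524, 0.1768]
orientation: [-3.098, -0.52, -0.0]
contact_force: [1.5, 2.5, 2.8]
grip_width: 0.0152
gripper_force: 24.1
```

```bash
python3 go.py 45.2 1 162.4; python3 - <<'E'
from h import *
f=r.grab_frame("side"); save(f,"s3.png",(195,115,285,187),8)
E
```

```text
mould tcp mm [ 44.1   1.5 176.8] F mould [2.3 1.9 2.8] w 0.0152 clk 4.4167
turn deg tool [-0.   -0.01 -0.23] q [ 0.25  0.5  -0.36  1.72  0.21  0.96 -1.43]
shift tool [0.0011 0.0005 0.0144]
```

View pics/s3.png

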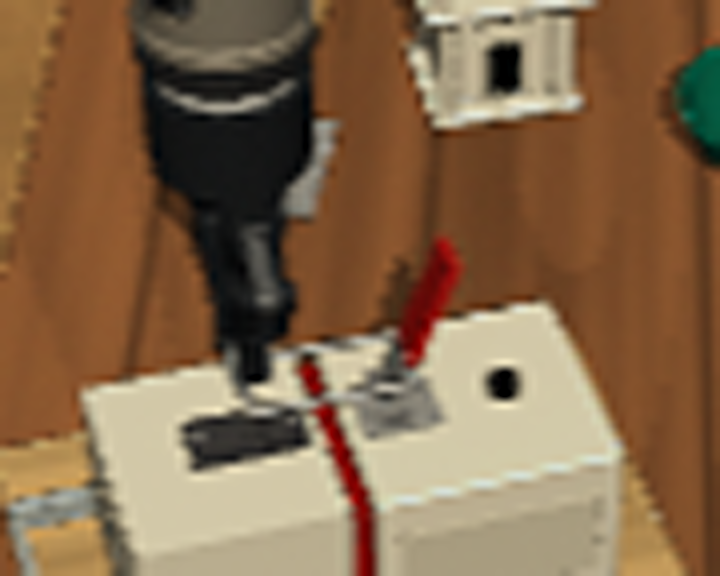

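The loop is following the grip and the lever leans back about 60°, as the model predicts. The bar hangs over the keeper at (245,395).

Call:
arm_command(rows=[{"fingers":-1,"x":0.0003,"y":-0.0005,"z":0.004,"ax":0,"ay":0,"az":0},{"fingers":-1,"x":0.0003,"y":0,"z":0.004,"ax":0,"ay":0,"az":0},{"fingers":-1,"x":0.0005,"y":0,"z":0.004,"ax":0,"ay":0,"az":0},{"fingers":-1,"x":0.0007,"y":0,"z":0.003,"ax":0,"ay":0,"az":0},{"fingers":-1,"x":0.0007,"y":0,"z":0.003,"ax":0,"ay":0,"az":0},{"fingers":-1,"x":0,"y":0,"z":0,"ax":0,"ay":0,"az":0}])

```text
clock: 4.97
tcp_pos: [0.6287, -0.0517, 0.1581]
orientation: [3.098, 0.519, -0.003]
contact_force: [0.8, 0.9, 0.8]
grip_width: 0.0155
gripper_force: 24.1
```

```bash
python3 go.py 47.8 1 152.9
```

```text
mould tcp mm [ 45.5   1.7 158.1] F mould [1.1 0.6 0.8] w 0.0155 clk 4.9667
turn deg tool [-0.02  0.12 -0.26] q [ 0.24  0.53 -0.35  1.73  0.22  0.93 -1.44]
shift tool [0.0023 0.0007 0.0052]
```

Call:
arm_command(rows=[{"fingers":-1,"x":0.0008,"y":0,"z":0.001,"ax":0,"ay":0,"az":0},{"fingers":-1,"x":0.0004,"y":0,"z":0.001,"ax":0,"ay":0,"az":0},{"fingers":-1,"x":0.0004,"y":0,"z":0.001,"ax":0,"ay":0,"az":0},{"fingers":-1,"x":0,"y":0,"z":0,"ax":0,"ay":0,"az":0}])

```text
clock: 5.3
tcp_pos: [0.6294, -0.0514, 0.1554]
orientation: [3.098, 0.518, -0.006]
contact_force: [-3.9, -0.4, -0.2]
grip_width: 0.0154
gripper_force: 24.0
```

Call:
arm_command(rows=[{"fingers":-1,"x":0.0004,"y":0,"z":0.001,"ax":0,"ay":0,"az":0},{"fingers":-1,"x":0.0004,"y":0,"z":0.001,"ax":0,"ay":0,"az":0},{"fingers":-1,"x":0,"y":0,"z":0,"ax":0,"ay":0,"az":0}])

```text
clock: 5.55
tcp_pos: [0.6305, -0.0511, 0.1535]
orientation: [3.098, 0.519, -0.004]
contact_force: [-5.5, -0.6, -0.0]
grip_width: 0.0156
gripper_force: 24.0
```

```bash
python3 go.py 50.6 1 145.1
```

```text
mould tcp mm [ 47.4   1.7 153.5] F mould [-5.4  1.3 -0. ] w 0.0156 clk 5.55
turn deg tool [-0.01  0.16 -0.27] q [ 0.24  0.53 -0.35  1.73  0.22  0.92 -1.44]
shift tool [0.0033 0.0006 0.0084]
```

Call:
arm_command(rows=[{"fingers":-1,"x":0.0002,"y":0,"z":0.001,"ax":0,"ay":0,"az":0},{"fingers":-1,"x":0.0002,"y":0,"z":0.001,"ax":0,"ay":0,"az":0},{"fingers":-1,"x":0,"y":0,"z":0,"ax":0,"ay":0,"az":0}])

```text
clock: 5.8
tcp_pos: [0.6314, -0.0507, 0.1518]
orientation: [3.098, 0.519, -0.002]
contact_force: [-5.3, -0.3, 0.7]
grip_width: 0.0152
gripper_force: 24.0
```

```bash
python3 go.py 50.6 1 145.1
```

```text
mould tcp mm [ 48.4   1.7 151.8] F mould [-5.1  1.4  0.7] w 0.0152 clk 5.8
turn deg tool [-0.    0.09 -0.26] q [ 0.24  0.54 -0.35  1.73  0.22  0.92 -1.44]
shift tool [0.0023 0.0007 0.0067]
```

Call:
arm_command(rows=[{"fingers":-1,"x":0,"y":0,"z":0.001,"ax":0,"ay":0,"az":0},{"fingers":-1,"x":0,"y":0,"z":0.001,"ax":0,"ay":0,"az":0},{"fingers":-1,"x":0,"y":0,"z":0,"ax":0,"ay":0,"az":0}])

```text
clock: 6.05
tcp_pos: [0.6321, -0.0504, 0.1502]
orientation: [3.098, 0.519, 0.0]
contact_force: [-3.6, -0.3, -0.0]
grip_width: 0.0154
gripper_force: 24.1
```

```bash
python3 go.py 50.6 1 145.1; python3 - <<'E'
from h import *
f=r.grab_frame("side"); save(f,"s4.png",(205,135,275,187),10)
E
```

```text
mould tcp mm [ 49.1   1.7 150.2] F mould [-3.5  0.9 -0. ] w 0.0154 clk 6.05
turn deg tool [ 0.01 -0.01 -0.25] q [ 0.24  0.54 -0.35  1.73  0.23  0.91 -1.44]
shift tool [0.0015 0.0007 0.0051]
```

View pics/s4.png

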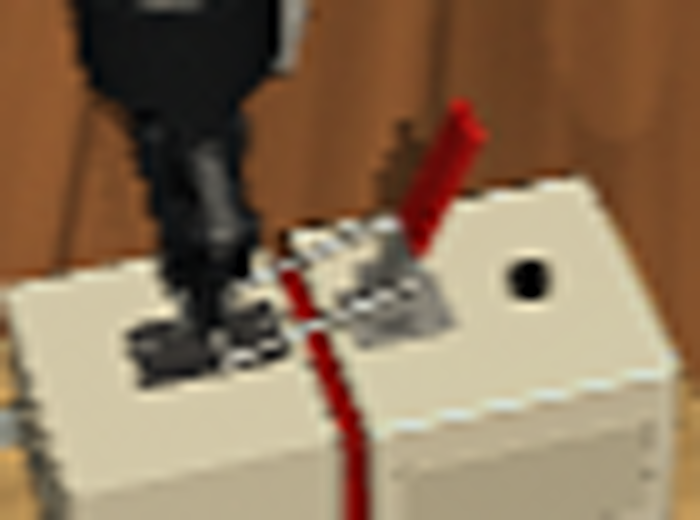

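The bar's near end is at about (225,360), level with the keeper and near the slot, with almost no vertical force. I'll keep going down in small steps.

Call:
arm_command(rows=[{"fingers":-1,"x":0,"y":0,"z":0.001,"ax":0,"ay":0,"az":0},{"fingers":-1,"x":0.0003,"y":0,"z":0.001,"ax":0,"ay":0,"az":0},{"fingers":-1,"x":0,"y":0,"z":0,"ax":0,"ay":0,"az":0}])

```text
clock: 6.35
tcp_pos: [0.6327, -0.0502, 0.1483]
orientation: [3.098, 0.519, 0.001]
contact_force: [-2.9, -0.5, 1.6]
grip_width: 0.0151
gripper_force: 24.1
```

```bash
python3 go.py 50.6 1 145.1;  python3 - <<'E'
from fit import *
p=np.load("p.npy"); C["side"]=((205,135),10)
for b in((38,121),(41.5,121),(41.5,117),(45,121)): print(b,(proj("side",W(p,(b[0],18,b[1])))+p[7:9]*10/6.8).round(),(proj("side",W(p,(b[0],-18,b[1])))+p[7:9]*10/6.8).round())
E
```

```text
mould tcp mm [ 49.8   1.8 148.3] F mould [-2.9  0.5  1.6] w 0.0151 clk 6.35
turn deg tool [ 0.01 -0.05 -0.25] q [ 0.24  0.54 -0.35  1.73  0.23  0.91 -1.44]
shift tool [0.0008 0.0007 0.0032]
(38, 121) [243. 357.] [220. 295.]
(41.5, 121) [234. 359.] [211. 297.]
(41.5, 117) [234. 366.] [212. 304.]
(45, 121) [225. 361.] [202. 299.]
```

Call:
arm_command(rows=[{"fingers":-1,"x":0.0003,"y":0,"z":0.001,"ax":0,"ay":0,"az":0},{"fingers":-1,"x":0.0003,"y":0,"z":0.001,"ax":0,"ay":0,"az":0},{"fingers":-1,"x":0,"y":0,"z":0,"ax":0,"ay":0,"az":0}])

```text
clock: 6.6
tcp_pos: [0.6332, -0.05, 0.1463]
orientation: [3.098, 0.519, 0.001]
contact_force: [-2.2, -0.0, 1.9]
grip_width: 0.0152
gripper_force: 24.1
```

```bash
python3 go.py 50.6 1 145.1
```

```text
mould tcp mm [ 50.3   1.8 146.3] F mould [-2.1  0.7  1.9] w 0.0152 clk 6.6
turn deg tool [ 0.01 -0.03 -0.24] q [ 0.24  0.55 -0.35  1.73  0.23  0.91 -1.45]
shift tool [0.0003 0.0008 0.0012]
```

Call:
arm_command(rows=[{"fingers":-1,"x":0.0003,"y":0,"z":0.001,"ax":0,"ay":0,"az":0},{"fingers":-1,"x":0.0003,"y":0,"z":0.001,"ax":0,"ay":0,"az":0},{"fingers":-1,"x":0,"y":0,"z":0,"ax":0,"ay":0,"az":0}])

```text
clock: 6.85
tcp_pos: [0.6336, -0.0499, 0.1444]
orientation: [3.098, 0.519, 0.0]
contact_force: [-2.8, -0.5, 2.6]
grip_width: 0.0151
gripper_force: 24.3
```

Call:
arm_command(rows=[{"fingers":-1,"x":0.0003,"y":0,"z":0.001,"ax":0,"ay":0,"az":0},{"fingers":-1,"x":0,"y":0,"z":0,"ax":0,"ay":0,"az":0}])

```text
clock: 7.02
tcp_pos: [0.6338, -0.0498, 0.1441]
orientation: [3.098, 0.519, 0.0]
contact_force: [-5.7, -1.5, 7.3]
grip_width: 0.0154
gripper_force: 24.9
```

```bash
python3 go.py 50.6 1 145.1
```

```text
mould tcp mm [ 51.    1.7 144.1] F mould [-5.9  0.5  7.3] w 0.0154 clk 7.0167
turn deg tool [ 0.02 -0.   -0.26] q [ 0.24  0.55 -0.35  1.73  0.23  0.91 -1.45]
shift tool [-0.0003  0.0007 -0.001 ]
```

Firm contact (7 N) came at TCP z 144, which matches the slot-floor prediction of about 145. A quick sideways wiggle will confirm it.

Call:
arm_command(rows=[{"fingers":-1,"x":0,"y":0,"z":-0.0015,"ax":0,"ay":0,"az":0},{"fingers":-1,"x":-0.0015,"y":0,"z":0,"ax":0,"ay":0,"az":0},{"fingers":-1,"x":-0.0015,"y":0,"z":0,"ax":0,"ay":0,"az":0},{"fingers":-1,"x":-0.001,"y":0,"z":0,"ax":0,"ay":0,"az":0},{"fingers":-1,"x":0,"y":0,"z":0,"ax":0,"ay":0,"az":0}])

```text
clock: 7.43
tcp_pos: [0.6315, -0.0506, 0.1455]
orientation: [-3.098, -0.52, -0.006]
contact_force: [4.5, 2.3, 0.6]
grip_width: 0.0152
gripper_force: 24.1
```

```bash
python3 go.py 50.6 1 145.1
```

```text
mould tcp mm [ 48.5   1.8 145.5] F mould [5.  0.6 0.6] w 0.0152 clk 7.4333
turn deg tool [ 0.02 -0.22 -0.23] q [ 0.24  0.54 -0.35  1.73  0.23  0.9  -1.45]
shift tool [0.0021 0.0008 0.0004]
```

Call:
arm_command(rows=[{"fingers":-1,"x":0.0015,"y":0,"z":0.001,"ax":0,"ay":0,"az":0},{"fingers":-1,"x":0.001,"y":0,"z":0,"ax":0,"ay":0,"az":0},{"fingers":-1,"x":0,"y":0,"z":0,"ax":0,"ay":0,"az":0}])

```text
clock: 7.68
tcp_pos: [0.6319, -0.0505, 0.1443]
orientation: [3.098, 0.519, -0.002]
contact_force: [-1.2, 0.1, 8.4]
grip_width: 0.0151
gripper_force: 24.9
```

```bash
python3 go.py 50.6 1 145.1
```

```text
mould tcp mm [ 48.9   1.8 144.3] F mould [-1.1  0.5  8.4] w 0.0151 clk 7.6833
turn deg tool [ 0.01  0.08 -0.26] q [ 0.24  0.55 -0.35  1.73  0.23  0.91 -1.45]
shift tool [ 0.0017  0.0007 -0.0008]
```

Call:
arm_command(rows=[{"fingers":-1,"x":0,"y":0,"z":-0.001,"ax":0,"ay":0,"az":0},{"fingers":-0.2,"x":0,"y":0,"z":0,"ax":0,"ay":0,"az":0},{"fingers":0,"x":0,"y":0,"z":0,"ax":0,"ay":0,"az":0},{"fingers":0,"x":0,"y":0,"z":0,"ax":0,"ay":0,"az":0},{"fingers":0,"x":0,"y":0,"z":-0.01,"ax":0,"ay":0,"az":0},{"fingers":0,"x":0,"y":0,"z":-0.02,"ax":0,"ay":0,"az":0},{"fingers":0,"x":0,"y":0,"z":-0.03,"ax":0,"ay":0,"az":0},{"fingers":-1,"x":0,"y":0,"z":-0.04,"ax":0,"ay":0,"az":0},{"fingers":-1,"x":0,"y":0,"z":-0.02,"ax":0,"ay":0,"az":0},{"fingers":-1,"x":0,"y":0,"z":0,"ax":0,"ay":0,"az":0}])

```text
clock: 8.52
tcp_pos: [0.635, -0.05, 0.2715]
orientation: [3.097, 0.519, 0.015]
contact_force: [0.4, 0.5, 0.5]
grip_width: 0.0072
gripper_force: 0.0
```

```bash
python3 go.py -60 0 260; python3 - <<'E'
from h import *
f=r.grab_frame("side"); np.savez("side5.npz",**f); save(f,"s5.png",(205,135,275,187),11)
E
```

```text
mould tcp mm [ 52.    1.2 271.5] F mould [0.5 0.4 0.5] w 0.0072 clk 8.5167
turn deg tool [ 0.19 -0.52 -0.26] q [ 0.26  0.42 -0.38  1.61  0.17  1.13 -1.4 ]
shift tool [-0.1121  0.0017  0.0105]
```

View pics/s5.png

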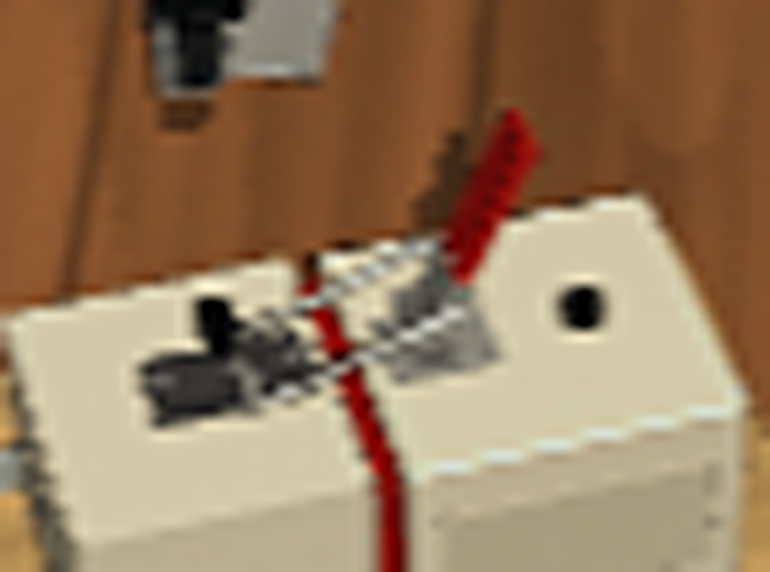

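The bar is down in the slot at about (262,405) and the loop stays put. The lever stands at about 58° with its tip at (525,130). Next I bring the shut fingertips in front of the handle face.

Call:
arm_command(rows=[{"fingers":-1,"x":-0.02,"y":0,"z":0,"ax":0,"ay":0,"az":0},{"fingers":-1,"x":-0.03,"y":0,"z":0.01,"ax":0,"ay":0,"az":0},{"fingers":-1,"x":-0.02,"y":0,"z":0.02,"ax":0,"ay":0,"az":0},{"fingers":-1,"x":-0.01,"y":0,"z":0.02,"ax":0,"ay":0,"az":0},{"fingers":-1,"x":0,"y":0,"z":0.02,"ax":0,"ay":0,"az":0},{"fingers":-1,"x":0,"y":0,"z":0,"ax":0,"ay":0,"az":0},{"fingers":-1,"x":0,"y":0,"z":0,"ax":0,"ay":0,"az":0},{"fingers":-1,"x":0,"y":0,"z":0,"ax":0,"ay":0,"az":0}])

```text
clock: 9.23
tcp_pos: [0.5572, -0.076, 0.1953]
orientation: [-3.098, -0.52, -0.001]
contact_force: [0.5, 0.7, -0.1]
grip_width: -0.0001
gripper_force: 0.0
```

```bash
python3 go.py -44 1 202; python3 - <<'E'
from fit import *
p=np.load("p.npy"); C["side"]=((205,135),11)
for t in(50,55,60,65):
    q=list(p);q[3]=np.radians(t); g=geo(q); print(t,(proj("side",W(p,g["tip"]))+p[7:9]*11/6.8).round())
for t in (60,55,50,45,40,35,30,25,20,15,10,6):
    a=np.radians(t); print(t,(np.array([-22-75*np.cos(a)+3*np.sin(a)+11,118+75*np.sin(a)+3*np.cos(a)+19])).round(1))
E
```

```text
mould tcp mm [-30.    2.3 195.3] F mould [ 0.7  0.5 -0.1] w -0.0001 clk 9.2333
turn deg tool [-0.01 -0.02 -0.23] q [ 0.32  0.38 -0.37  1.86  0.17  0.93 -1.37]
shift tool [-0.014   0.0013 -0.0067]
50 [580. 150.]
55 [563. 142.]
60 [544. 137.]
65 [524. 132.]
60 [-45.9 203.5]
55 [-51.6 200.2]
50 [-56.9 196.4]
45 [-61.9 192.2]
40 [-66.5 187.5]
35 [-70.7 182.5]
30 [-74.5 177.1]
25 [-77.7 171.4]
20 [-80.5 165.5]
15 [-82.7 159.3]
10 [-84.3 153. ]
6 [-85.3 147.8]
```

Call:
arm_command(rows=[{"fingers":-1,"x":0,"y":0.0013,"z":-0.008,"ax":0,"ay":0,"az":0},{"fingers":-1,"x":-0.006,"y":0,"z":0,"ax":0,"ay":0,"az":0},{"fingers":-1,"x":-0.005,"y":0,"z":0,"ax":0,"ay":0,"az":0},{"fingers":-1,"x":-0.004,"y":0,"z":0.001,"ax":0,"ay":0,"az":0},{"fingers":-1,"x":-0.003,"y":0,"z":0.001,"ax":0,"ay":0,"az":0},{"fingers":-1,"x":-0.003,"y":0,"z":0.002,"ax":0,"ay":0,"az":0},{"fingers":-1,"x":0,"y":0,"z":0,"ax":0,"ay":0,"az":0}])

```text
clock: 9.82
tcp_pos: [0.5364, -0.0849, 0.1985]
orientation: [3.098, 0.518, -0.002]
contact_force: [0.6, -0.3, -0.5]
grip_width: 0.0001
gripper_force: 0.1
```

```bash
python3 go.py -57 1 196.4
```

```text
mould tcp mm [-52.6   0.8 198.5] F mould [ 0.5 -0.5 -0.5] w 0.0001 clk 9.8167
turn deg tool [ 0.    0.06 -0.27] q [ 0.35  0.35 -0.38  1.9   0.16  0.92 -1.34]
shift tool [-0.0044 -0.0002  0.0021]
```

Call:
arm_command(rows=[{"fingers":-1,"x":-0.0045,"y":0,"z":0.0025,"ax":0,"ay":0,"az":0},{"fingers":-1,"x":-0.0025,"y":0,"z":0.002,"ax":0,"ay":0,"az":0},{"fingers":-1,"x":-0.0025,"y":0,"z":0.002,"ax":0,"ay":0,"az":0},{"fingers":-1,"x":-0.0023,"y":0,"z":0.0024,"ax":0,"ay":0,"az":0},{"fingers":-1,"x":-0.0023,"y":0,"z":0.0024,"ax":0,"ay":0,"az":0},{"fingers":-1,"x":0,"y":0,"z":0,"ax":0,"ay":0,"az":0}])

```text
clock: 10.32
tcp_pos: [0.5231, -0.0892, 0.1868]
orientation: [-3.098, -0.519, 0.002]
contact_force: [-0.1, 0.5, -0.4]
grip_width: 0.0001
gripper_force: 0.0
```

```bash
python3 go.py -70.7 1 182.5
```

```text
mould tcp mm [-66.6   1.1 186.8] F mould [ 0.1  0.5 -0.4] w 0.0001 clk 10.3167
turn deg tool [-0.03  0.08 -0.26] q [ 0.36  0.34 -0.38  1.94  0.16  0.89 -1.33]
shift tool [-0.0041  0.0001  0.0043]
```

```bash
cat > red.py <<'E'
from fit import *
p=np.load("p.npy"); f=r.grab_frame("side"); im=f["frame"].astype(int)
a=im[125:190,185:295]; m=(a[:,:,0]>100)&(a[:,:,1]<60)&(a[:,:,2]<60)
n,l,st,ce=cv2.connectedComponentsWithStats(m.astype(np.uint8))
for i in range(1,n):
    if st[i,4]>5: print("red box uv",st[i,:2]+[185,125],st[i,2:],ce[i].round(1)+[185,125])
C["side"]=((0,0),1)
for t in(0,20,30,40,50,60):
    q=list(p);q[3]=np.radians(t); g=geo(q); pv=g["pv"]; print(t,"tip",(proj("side",W(p,g["tip"]))+p[7:9]/6.8).round(1),"mid",(proj("side",W(p,pv+(g["tip"]-pv)*61/91))+p[7:9]/6.8).round(1))
save(f,"s6.png",(195,120,285,187),8)
E
python3 red.py
```

```text
red box uv [248 148] [14 13 58] [254.5 154.3]
red box uv [233 161] [3 4 9] [233.9 162.6]
red box uv [235 166] [ 7 24 41] [238.6 176.6]
0 tip [265.  160.1] mid [257.7 161.6]
20 tip [263.9 154.4] mid [256.9 157.8]
30 tip [262.3 151.9] mid [255.8 156.2]
40 tip [260.1 149.8] mid [254.3 154.8]
50 tip [257.3 148.2] mid [252.4 153.7]
60 tip [254. 147.] mid [250.2 152.9]
```

The lever is following, at about 40°. I continue with force checks.

Call:
arm_command(rows=[{"fingers":-1,"x":-0.0021,"y":0,"z":0.0025,"ax":0,"ay":0,"az":0},{"fingers":-1,"x":-0.0021,"y":0,"z":0.0025,"ax":0,"ay":0,"az":0},{"fingers":-1,"x":-0.0019,"y":0,"z":0.0027,"ax":0,"ay":0,"az":0},{"fingers":-1,"x":-0.0019,"y":0,"z":0.0027,"ax":0,"ay":0,"az":0},{"fingers":-1,"x":0,"y":0,"z":0,"ax":0,"ay":0,"az":0}])

```text
clock: 10.78
tcp_pos: [0.5156, -0.0918, 0.1764]
orientation: [-3.098, -0.519, 0.002]
contact_force: [0.2, -0.4, -0.3]
grip_width: 0.0001
gripper_force: 0.0
```

```bash
python3 go.py -77.7 1 171.4
```

```text
mould tcp mm [-74.5   1.1 176.4] F mould [ 0.  -0.4 -0.3] w 0.0001 clk 10.7833
turn deg tool [-0.02  0.07 -0.26] q [ 0.37  0.34 -0.37  1.97  0.16  0.86 -1.33]
shift tool [-0.0032  0.0001  0.005 ]
```

```bash
python3 red.py
```

```text
red box uv [249 150] [14 12 58] [255.8 155.8]
red box uv [233 161] [3 3 7] [233.7 162.1]
red box uv [234 165] [ 8 25 43] [238.3 175.6]
0 tip [265.  160.1] mid [257.7 161.6]
20 tip [263.9 154.4] mid [256.9 157.8]
30 tip [262.3 151.9] mid [255.8 156.2]
40 tip [260.1 149.8] mid [254.3 154.8]
50 tip [257.3 148.2] mid [252.4 153.7]
60 tip [254. 147.] mid [250.2 152.9]
```

View pics/s6.png

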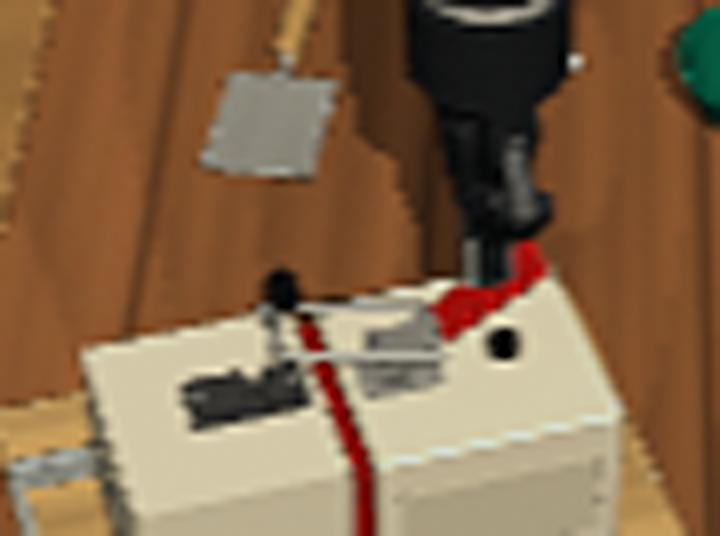

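This picture shows the loop lifted out: the bar runs from (268,312) to (285,358), above the keeper, with the grip at (282,290). The stiff hinge carried the loop up with the lever. I'll work out where it sits now and hook it again, this time pulling the front half up against the seal so the bar is held under tension before I let go.

```bash
python3 - <<'E'
from fit import *
p=np.load("p.npy"); C["side"]=((195,120),8)
O={"b+":(285,358),"b-":(268,312),"grip":(282,290)}
def f(v):
    q=list(p);q[3:5]=v; g=geo(q); return np.concatenate([proj("side",W(p,g[k]))+p[7:9]*8/6.8-O[k] for k in O])
for th in(28,32,36):
    s=least_squares(lambda a:f([np.radians(th),a[0]]),[.2]); q=list(p);q[3:5]=np.radians(th),s.x[0]; g=geo(q)
    print(th,np.degrees(s.x),s.fun.round(1),g["bar"].round(1),g["grip"].round(1))
# keeper ends, for slot position
for sx in(37,40,43):
  print(sx,[(proj("side",W(p,m))+p[7:9]*8/6.8).round() for m in((sx+33.5,12,118),(sx+33.5,-12,118),(sx-24.5,12,118),(sx-24.5,-12,118))])
E
python3 go.py 34 1 190
```

```text
28 [14.70067491] [-4.1  0.2 -5.9 -3.4  0.7  1. ] [ 33.4   0.  150.8] [ 26.8   0.  175.9]
32 [14.21211147] [-6.4 -0.7 -8.1 -4.4 -2.   0. ] [ 34.5   0.  151.7] [ 28.1   0.  176.9]
36 [13.79122733] [ -8.9  -1.7 -10.6  -5.3  -4.9  -1. ] [ 35.6   0.  152.6] [ 29.4   0.  177.8]
37 [array([205., 415.]), array([194., 382.]), array([323., 391.]), array([310., 358.])]
40 [array([199., 417.]), array([187., 383.]), array([317., 392.]), array([304., 359.])]
43 [array([193., 418.]), array([181., 384.]), array([311., 394.]), array([298., 361.])]
mould tcp mm [-74.3   1.1 176.6] F mould [ 0.4  0.5 -0.9] w -0.0005 clk 10.8333
turn deg tool [-0.02  0.05 -0.26] q [ 0.37  0.34 -0.37  1.97  0.16  0.86 -1.33]
shift tool [ 0.1083 -0.0004 -0.0135]
```

Call:
arm_command(rows=[{"fingers":-1,"x":0.002,"y":0,"z":-0.02,"ax":0,"ay":0,"az":0},{"fingers":-1,"x":0,"y":0,"z":-0.04,"ax":0,"ay":0,"az":0},{"fingers":0,"x":0.034,"y":0,"z":0,"ax":0,"ay":0,"az":-0.25},{"fingers":0,"x":0.034,"y":0,"z":0,"ax":0,"ay":0,"az":0},{"fingers":0,"x":0.032,"y":0,"z":0,"ax":0,"ay":0,"az":0},{"fingers":0,"x":0,"y":0,"z":0,"ax":0,"ay":0,"az":0},{"fingers":0,"x":0,"y":0,"z":0,"ax":0,"ay":0,"az":0},{"fingers":0,"x":0,"y":0,"z":0,"ax":0,"ay":0,"az":0}])

```text
clock: 11.5
tcp_pos: [0.612, -0.0583, 0.2365]
orientation: [-3.097, -0.526, 0.003]
contact_force: [-0.1, -0.6, -1.4]
grip_width: 0.0424
gripper_force: 0.0
```

```bash
python3 go.py 28 1.5 184
```

```text
mould tcp mm [ 27.5   0.9 236.5] F mould [-0.3 -0.5 -1.4] w 0.0424 clk 11.5
turn deg tool [-0.02  0.09  0.  ] q [ 0.28  0.42 -0.38  1.7   0.17  1.06 -1.39]
shift tool [ 0.0005 -0.0005  0.0525]
```

Call:
arm_command(rows=[{"fingers":0,"x":0.0005,"y":-0.0005,"z":0.018,"ax":0,"ay":0,"az":0},{"fingers":0,"x":0,"y":0,"z":0.018,"ax":0,"ay":0,"az":0},{"fingers":0,"x":0,"y":0,"z":0.0165,"ax":0,"ay":0,"az":0},{"fingers":0,"x":0,"y":0,"z":0,"ax":0,"ay":0,"az":0},{"fingers":0,"x":0,"y":0,"z":0,"ax":0,"ay":0,"az":0},{"fingers":-0.5,"x":0,"y":0,"z":0,"ax":0,"ay":0,"az":0},{"fingers":-1,"x":0,"y":0,"z":0,"ax":0,"ay":0,"az":0},{"fingers":-1,"x":0,"y":0,"z":0,"ax":0,"ay":0,"az":0},{"fingers":-1,"x":0,"y":0,"z":0,"ax":0,"ay":0,"az":0},{"fingers":-1,"x":0,"y":0,"z":0,"ax":0,"ay":0,"az":0}], grip_force=20)

```text
clock: 12.33
tcp_pos: [0.6138, -0.057, 0.1856]
orientation: [3.097, 0.527, 0.003]
contact_force: [0.4, 1.5, 1.9]
grip_width: 0.0151
gripper_force: 25.1
```

```bash
python3 go.py 28 1.5 184; python3 - <<'E'
from traj import *
for b in((34,151),(36,135),(40,128),(42,126),(42,122),(42,118),(42,114),(40,114.3),(38,114.3),(37,114.3)):
    g,ph,h=grip(*b); print(b,g.round(1),"phi",ph.round(1),"lever",np.degrees(np.arctan2(h[1]-118,-(h[0]+22))).round(1))
E
```

```text
mould tcp mm [ 29.6   1.5 185.6] F mould [0.9 1.3 1.9] w 0.0151 clk 12.3333
turn deg tool [ 0.02 -0.12  0.03] q [ 0.27  0.47 -0.37  1.74  0.2   0.96 -1.41]
shift tool [-0.0016  0.      0.0016]
(34, 151) [ 27.6 176.2] phi 14.3 lever 30.1
(36, 135) [ 34.5 161. ] phi 3.3 lever 28.4
(40, 128) [ 42.6 153.9] phi -5.8 lever 44.4
(42, 126) [ 46.  151.7] phi -8.9 lever 51.9
(42, 122) [ 47.5 147.4] phi -12.2 lever 54.3
(42, 118) [ 49. 143.] phi -15.7 lever 57.5
(42, 114) [ 50.6 138.5] phi -19.4 lever 61.5
(40, 114.3) [ 48. 139.] phi -17.9 lever 54.5
(38, 114.3) [ 45.3 139.3] phi -16.3 lever 46.9
(37, 114.3) [ 43.8 139.4] phi -15.2 lever 42.5
```

Call:
arm_command(rows=[{"fingers":-1,"x":0.0018,"y":0,"z":0.0038,"ax":0,"ay":0,"az":0},{"fingers":-1,"x":0.0017,"y":0,"z":0.0038,"ax":0,"ay":0,"az":0},{"fingers":-1,"x":0.0017,"y":0,"z":0.0038,"ax":0,"ay":0,"az":0},{"fingers":-1,"x":0.0017,"y":0,"z":0.0038,"ax":0,"ay":0,"az":0},{"fingers":-1,"x":0.0027,"y":0,"z":0.0023,"ax":0,"ay":0,"az":0},{"fingers":-1,"x":0.0027,"y":0,"z":0.0024,"ax":0,"ay":0,"az":0},{"fingers":-1,"x":0.0027,"y":0,"z":0.0024,"ax":0,"ay":0,"az":0},{"fingers":-1,"x":0.0034,"y":0,"z":0.0012,"ax":0,"ay":0,"az":0},{"fingers":-1,"x":0,"y":0,"z":0,"ax":0,"ay":0,"az":0}])

```text
clock: 13.08
tcp_pos: [0.6263, -0.0527, 0.1579]
orientation: [-3.097, -0.525, 0.017]
contact_force: [-8.0, -1.7, -0.1]
grip_width: 0.015
gripper_force: 24.4
```

```bash
python3 go.py 49.5 1.5 156.5; python3 red.py | head -2
```

```text
mould tcp mm [ 42.9   1.6 157.9] F mould [-8.1  1.1 -0.1] w 0.015 clk 13.0833
turn deg tool [-0.11  0.62 -0.04] q [ 0.25  0.53 -0.36  1.73  0.22  0.94 -1.44]
shift tool [0.0066 0.     0.0013]
red box uv [249 150] [14 12 76] [255.9 155.2]
red box uv [233 163] [ 4  5 11] [234.7 164.9]
```

Call:
arm_command(rows=[{"fingers":-1,"x":0,"y":0,"z":-0.003,"ax":0,"ay":0,"az":0},{"fingers":-1,"x":0.001,"y":0,"z":-0.003,"ax":0,"ay":0,"az":0},{"fingers":-1,"x":0,"y":0,"z":0,"ax":0,"ay":0,"az":0},{"fingers":-1,"x":0,"y":0,"z":0,"ax":0,"ay":0,"az":0}])

```text
clock: 13.47
tcp_pos: [0.6282, -0.052, 0.1648]
orientation: [-3.097, -0.525, 0.012]
contact_force: [-5.9, 0.1, -1.5]
grip_width: 0.0151
gripper_force: 24.3
```

```bash
python3 go.py 49.5 1.5 163.5; python3 red.py | head -1
```

```text
mould tcp mm [ 44.9   1.6 164.8] F mould [-5.5  2.  -1.5] w 0.0151 clk 13.4667
turn deg tool [-0.09  0.44 -0.04] q [ 0.25  0.52 -0.36  1.72  0.22  0.95 -1.43]
shift tool [0.0046 0.0001 0.0012]
red box uv [248 147] [14 14 77] [254.5 153.6]
```

Call:
arm_command(rows=[{"fingers":-1,"x":0.002,"y":0,"z":0,"ax":0,"ay":0,"az":0},{"fingers":-1,"x":0.002,"y":0,"z":0,"ax":0,"ay":0,"az":0},{"fingers":-1,"x":0,"y":0,"z":0,"ax":0,"ay":0,"az":0},{"fingers":-1,"x":0,"y":0,"z":0.003,"ax":0,"ay":0,"az":0},{"fingers":-1,"x":0,"y":0,"z":0.003,"ax":0,"ay":0,"az":0},{"fingers":-1,"x":0,"y":0,"z":0,"ax":0,"ay":0,"az":0}])

```text
clock: 14.02
tcp_pos: [0.6335, -0.0501, 0.1595]
orientation: [-3.097, -0.526, 0.006]
contact_force: [-4.6, 0.3, 0.8]
grip_width: 0.015
gripper_force: 24.0
```

```bash
python3 go.py 49.5 1.5 156.5; python3 red.py | head -1
```

```text
mould tcp mm [ 50.6   1.6 159.5] F mould [-4.3  1.8  0.8] w 0.015 clk 14.0167
turn deg tool [-0.05  0.23 -0.01] q [ 0.24  0.53 -0.36  1.71  0.22  0.94 -1.44]
shift tool [-0.0011  0.0001  0.003 ]
red box uv [247 146] [12 15 77] [252.4 152.5]
```

Call:
arm_command(rows=[{"fingers":-1,"x":-0.0005,"y":0,"z":0.0015,"ax":0,"ay":0,"az":0},{"fingers":-1,"x":0,"y":0,"z":0.0015,"ax":0,"ay":0,"az":0},{"fingers":-1,"x":0,"y":0,"z":0.0015,"ax":0,"ay":0,"az":0},{"fingers":-1,"x":0,"y":0,"z":0,"ax":0,"ay":0,"az":0}])

```text
clock: 14.4
tcp_pos: [0.6345, -0.0498, 0.1563]
orientation: [-3.097, -0.526, 0.001]
contact_force: [-3.5, 1.5, 1.4]
grip_width: 0.0154
gripper_force: 23.7
```

Call:
arm_command(rows=[{"fingers":-1,"x":0.0002,"y":0,"z":0.001,"ax":0,"ay":0,"az":0},{"fingers":-1,"x":0.0002,"y":0,"z":0.001,"ax":0,"ay":0,"az":0},{"fingers":-1,"x":0,"y":0,"z":0,"ax":0,"ay":0,"az":0}])

```text
clock: 14.65
tcp_pos: [0.6351, -0.0497, 0.1549]
orientation: [3.097, 0.526, 0.0]
contact_force: [-5.3, 2.1, 3.1]
grip_width: 0.0155
gripper_force: 23.9
```

```bash
python3 go.py 49.5 1.5 156.5; python3 red.py | head -1
```

```text
mould tcp mm [ 52.2   1.5 154.9] F mould [-4.3  3.7  3.1] w 0.0155 clk 14.65
turn deg tool [ 0. -0.  0.] q [ 0.24  0.54 -0.36  1.72  0.23  0.93 -1.44]
shift tool [-0.0027 -0.     -0.0016]
red box uv [247 146] [12 15 74] [252.2 152.4]
```

Contact at z 155 matches the flat top just in front of the slot. I'll slide it back lightly.

Call:
arm_command(rows=[{"fingers":-1,"x":-0.0015,"y":0,"z":0,"ax":0,"ay":0,"az":0},{"fingers":-1,"x":0,"y":0,"z":0,"ax":0,"ay":0,"az":0}])

```text
clock: 14.87
tcp_pos: [0.6348, -0.0497, 0.1553]
orientation: [-3.097, -0.526, -0.005]
contact_force: [-0.9, 1.2, 2.1]
grip_width: 0.0151
gripper_force: 23.8
```

Call:
arm_command(rows=[{"fingers":-1,"x":-0.0015,"y":0,"z":0,"ax":0,"ay":0,"az":0},{"fingers":-1,"x":0,"y":0,"z":0.0005,"ax":0,"ay":0,"az":0}])

```text
clock: 15.03
tcp_pos: [0.6341, -0.05, 0.1553]
orientation: [-3.097, -0.527, -0.008]
contact_force: [2.1, 4.4, 5.6]
grip_width: 0.015
gripper_force: 24.2
```

```bash
python3 go.py 49.5 1.5 156.5; python3 red.py | head -1
```

```text
mould tcp mm [ 51.2   1.5 155.3] F mould [3.4 3.5 5.6] w 0.015 clk 15.0333
turn deg tool [ 0.03 -0.28  0.03] q [ 0.24  0.54 -0.36  1.72  0.23  0.92 -1.44]
shift tool [-0.0017 -0.     -0.0012]
red box uv [247 146] [12 15 79] [252.5 152.4]
```

Call:
arm_command(rows=[{"fingers":-1,"x":-0.0015,"y":-0.0005,"z":0,"ax":0,"ay":0,"az":0},{"fingers":-1,"x":0,"y":0,"z":0,"ax":0,"ay":0,"az":0}])

```text
clock: 15.25
tcp_pos: [0.633, -0.0502, 0.1557]
orientation: [3.097, 0.527, 0.009]
contact_force: [5.5, 3.5, 5.2]
grip_width: 0.0149
gripper_force: 24.1
```

Call:
arm_command(rows=[{"fingers":-1,"x":-0.001,"y":0,"z":0,"ax":0,"ay":0,"az":0},{"fingers":-1,"x":0,"y":0,"z":0,"ax":0,"ay":0,"az":0}])

```text
clock: 15.42
tcp_pos: [0.6323, -0.0505, 0.1558]
orientation: [3.097, 0.526, 0.01]
contact_force: [5.5, 3.6, 4.9]
grip_width: 0.0149
gripper_force: 24.1
```

```bash
python3 go.py 49.5 1.5 156.5; python3 red.py | head -1
```

```text
mould tcp mm [ 49.3   1.6 155.8] F mould [6.4 1.6 4.9] w 0.0149 clk 15.4167
turn deg tool [ 0.07 -0.36  0.02] q [ 0.25  0.53 -0.36  1.73  0.23  0.92 -1.44]
shift tool [ 0.0002  0.0001 -0.0007]
red box uv [247 147] [13 14 76] [253.5 152.9]
```

Call:
arm_command(rows=[{"fingers":-1,"x":-0.001,"y":0,"z":0,"ax":0,"ay":0,"az":0},{"fingers":-1,"x":0,"y":0,"z":0,"ax":0,"ay":0,"az":0}])

```text
clock: 15.63
tcp_pos: [0.6316, -0.0507, 0.1559]
orientation: [3.097, 0.527, 0.011]
contact_force: [5.6, 2.9, 5.9]
grip_width: 0.0155
gripper_force: 24.1
```

Call:
arm_command(rows=[{"fingers":-1,"x":-0.001,"y":0,"z":0,"ax":0,"ay":0,"az":0},{"fingers":-1,"x":0,"y":0,"z":0,"ax":0,"ay":0,"az":0}])

```text
clock: 15.8
tcp_pos: [0.6308, -0.051, 0.1559]
orientation: [3.097, 0.527, 0.012]
contact_force: [4.7, 4.7, 4.4]
grip_width: 0.0151
gripper_force: 24.1
```

Call:
arm_command(rows=[{"fingers":-1,"x":-0.001,"y":0,"z":0,"ax":0,"ay":0,"az":0},{"fingers":-1,"x":0,"y":0,"z":0,"ax":0,"ay":0,"az":0}])

```text
clock: 15.97
tcp_pos: [0.6301, -0.0512, 0.156]
orientation: [3.097, 0.527, 0.012]
contact_force: [5.7, 3.5, 4.2]
grip_width: 0.0151
gripper_force: 24.0
```

```bash
python3 go.py 49.5 1.5 156.5; python3 red.py | head -1
```

```text
mould tcp mm [ 47.    1.7 156. ] F mould [6.6 1.4 4.2] w 0.0151 clk 15.9667
turn deg tool [ 0.08 -0.44  0.03] q [ 0.25  0.53 -0.36  1.73  0.23  0.91 -1.44]
shift tool [ 0.0025  0.0002 -0.0005]
red box uv [248 148] [14 13 78] [254.6 153.9]
```

Call:
arm_command(rows=[{"fingers":-1,"x":0.001,"y":0,"z":0.001,"ax":0,"ay":0,"az":0},{"fingers":-1,"x":0.0005,"y":0,"z":0,"ax":0,"ay":0,"az":0},{"fingers":-1,"x":0,"y":0,"z":0,"ax":0,"ay":0,"az":0}])

```text
clock: 16.27
tcp_pos: [0.6303, -0.0512, 0.1557]
orientation: [3.096, 0.526, 0.008]
contact_force: [0.0, 3.6, 12.9]
grip_width: 0.0152
gripper_force: 25.0
```

```bash
python3 go.py 49.5 1.5 156.5; python3 red.py | head -1
```

```text
mould tcp mm [ 47.2   1.6 155.7] F mould [ 1.2  3.4 12.9] w 0.0152 clk 16.2667
turn deg tool [ 0.09 -0.26  0.01] q [ 0.25  0.53 -0.36  1.73  0.23  0.92 -1.44]
shift tool [ 0.0023  0.0001 -0.0008]
red box uv [248 148] [14 13 79] [254.6 153.8]
```

The bar is firmly on the flat, probably the rear flat by the lever angle, so I'll feel forward with a light press.

Call:
arm_command(rows=[{"fingers":-1,"x":0.001,"y":0,"z":-0.001,"ax":0,"ay":0,"az":0},{"fingers":-1,"x":0.0015,"y":0,"z":0,"ax":0,"ay":0,"az":0},{"fingers":-1,"x":0.0015,"y":0,"z":0,"ax":0,"ay":0,"az":0},{"fingers":-1,"x":0,"y":0,"z":0,"ax":0,"ay":0,"az":0}])

```text
clock: 16.65
tcp_pos: [0.6314, -0.0509, 0.1555]
orientation: [3.096, 0.525, -0.003]
contact_force: [-6.4, 0.6, 14.0]
grip_width: 0.0152
gripper_force: 25.0
```

Call:
arm_command(rows=[{"fingers":-1,"x":0.001,"y":0,"z":0.0003,"ax":0,"ay":0,"az":0},{"fingers":-1,"x":0.001,"y":0,"z":0.0003,"ax":0,"ay":0,"az":0},{"fingers":-1,"x":0,"y":0,"z":0,"ax":0,"ay":0,"az":0}])

```text
clock: 16.9
tcp_pos: [0.6332, -0.0503, 0.1553]
orientation: [3.096, 0.525, -0.003]
contact_force: [-8.1, 2.0, 17.6]
grip_width: 0.0149
gripper_force: 25.3
```

```bash
python3 go.py 49.5 1.5 156.5; python3 red.py | head -1
```

```text
mould tcp mm [ 50.2   1.6 155.3] F mould [-7.   4.5 17.6] w 0.0149 clk 16.9
turn deg tool [ 0.05  0.11 -0.03] q [ 0.24  0.54 -0.36  1.72  0.23  0.93 -1.44]
shift tool [-0.0007  0.0001 -0.0012]
red box uv [247 147] [13 14 81] [253.2 152.8]
```

Call:
arm_command(rows=[{"fingers":-1,"x":0.001,"y":-0.0007,"z":-0.0013,"ax":0,"ay":0,"az":0},{"fingers":-1,"x":0.001,"y":0,"z":0,"ax":0,"ay":0,"az":0},{"fingers":-1,"x":0,"y":0,"z":0,"ax":0,"ay":0,"az":0}])

```text
clock: 17.2
tcp_pos: [0.6337, -0.05, 0.1554]
orientation: [3.096, 0.524, -0.007]
contact_force: [-7.7, -0.1, 12.1]
grip_width: 0.0153
gripper_force: 24.7
```

Call:
arm_command(rows=[{"fingers":-1,"x":0.001,"y":0,"z":0,"ax":0,"ay":0,"az":0},{"fingers":-1,"x":0,"y":0,"z":0,"ax":0,"ay":0,"az":0}])

```text
clock: 17.37
tcp_pos: [0.6345, -0.0497, 0.1553]
orientation: [3.096, 0.524, -0.008]
contact_force: [-8.1, -0.8, 13.6]
grip_width: 0.015
gripper_force: 24.8
```

Call:
arm_command(rows=[{"fingers":-1,"x":0.001,"y":0,"z":0,"ax":0,"ay":0,"az":0},{"fingers":-1,"x":0,"y":0,"z":0,"ax":0,"ay":0,"az":0}])

```text
clock: 17.53
tcp_pos: [0.6353, -0.0494, 0.1553]
orientation: [3.096, 0.524, -0.008]
contact_force: [-8.9, 0.1, 12.8]
grip_width: 0.0153
gripper_force: 24.8
```

```bash
python3 go.py 49.5 1.5 156.5; python3 red.py | head -1
```

```text
mould tcp mm [ 52.5   1.6 155.3] F mould [-8.4  3.  12.8] w 0.0153 clk 17.5333
turn deg tool [ 0.06  0.31 -0.07] q [ 0.24  0.54 -0.36  1.71  0.23  0.93 -1.44]
shift tool [-0.003   0.0001 -0.0012]
red box uv [247 146] [11 15 74] [251.9 152.3]
```

Call:
arm_command(rows=[{"fingers":-1,"x":0.001,"y":0,"z":-0.0005,"ax":0,"ay":0,"az":0},{"fingers":-1,"x":0,"y":0,"z":0,"ax":0,"ay":0,"az":0}])

```text
clock: 17.75
tcp_pos: [0.6358, -0.0493, 0.1553]
orientation: [3.096, 0.524, -0.01]
contact_force: [-8.9, -1.5, 10.8]
grip_width: 0.0153
gripper_force: 24.6
```

Call:
arm_command(rows=[{"fingers":-1,"x":0.001,"y":0,"z":0,"ax":0,"ay":0,"az":0},{"fingers":-1,"x":0,"y":0,"z":0,"ax":0,"ay":0,"az":0}])

```text
clock: 17.92
tcp_pos: [0.6367, -0.0489, 0.1552]
orientation: [3.096, 0.524, -0.01]
contact_force: [-9.4, -1.2, 10.0]
grip_width: 0.015
gripper_force: 24.5
```

Call:
arm_command(rows=[{"fingers":-1,"x":0.001,"y":0,"z":0,"ax":0,"ay":0,"az":0},{"fingers":-1,"x":0,"y":0,"z":0,"ax":0,"ay":0,"az":0}])

```text
clock: 18.08
tcp_pos: [0.6375, -0.0487, 0.155]
orientation: [3.096, 0.524, -0.011]
contact_force: [-9.1, -0.5, 9.4]
grip_width: 0.0154
gripper_force: 24.3
```

```bash
python3 go.py 49.5 1.5 156.5; python3 red.py | head -1
```

```text
mould tcp mm [ 54.8   1.6 155. ] F mould [-8.8  2.6  9.4] w 0.0154 clk 18.0833
turn deg tool [ 0.04  0.4  -0.07] q [ 0.24  0.54 -0.36  1.71  0.23  0.94 -1.45]
shift tool [-0.0053  0.0001 -0.0015]
red box uv [246 145] [10 16 71] [250.8 151.8]
```

Call:
arm_command(rows=[{"fingers":-1,"x":0.001,"y":0,"z":0,"ax":0,"ay":0,"az":0},{"fingers":-1,"x":0,"y":0,"z":0,"ax":0,"ay":0,"az":0}])

```text
clock: 18.3
tcp_pos: [0.6384, -0.0484, 0.155]
orientation: [3.096, 0.524, -0.011]
contact_force: [-9.1, -1.9, 9.8]
grip_width: 0.0151
gripper_force: 24.3
```

Call:
arm_command(rows=[{"fingers":-1,"x":0.001,"y":0,"z":0,"ax":0,"ay":0,"az":0},{"fingers":-1,"x":0,"y":0,"z":0,"ax":0,"ay":0,"az":0}])

```text
clock: 18.47
tcp_pos: [0.6392, -0.0481, 0.1549]
orientation: [3.096, 0.524, -0.011]
contact_force: [-8.4, -1.4, 7.7]
grip_width: 0.0149
gripper_force: 24.1
```

Call:
arm_command(rows=[{"fingers":-1,"x":0.001,"y":0,"z":0,"ax":0,"ay":0,"az":0},{"fingers":-1,"x":0,"y":0,"z":0,"ax":0,"ay":0,"az":0}])

```text
clock: 18.63
tcp_pos: [0.6402, -0.0477, 0.1547]
orientation: [3.096, 0.524, -0.011]
contact_force: [-9.1, -0.7, 8.1]
grip_width: 0.0153
gripper_force: 23.8
```

```bash
python3 go.py 49.5 1.5 156.5; python3 red.py | head -1
```

```text
mould tcp mm [ 57.7   1.7 154.7] F mould [-8.8  2.4  8.1] w 0.0153 clk 18.6333
turn deg tool [ 0.03  0.41 -0.07] q [ 0.23  0.55 -0.35  1.7   0.23  0.94 -1.45]
shift tool [-0.0082  0.0002 -0.0017]
red box uv [245 145] [ 9 16 57] [249.2 152. ]
```

Before going on, I'll check by image code whether the front half has been dragged along, comparing its front edge with the first picture.

```bash
cat > shift.py <<'E'
from fit import *
a=dict(np.load("side0.npz"))["frame"]; c=dict(np.load("side5.npz"))["frame"]; b=r.grab_frame("side")["frame"]
g=lambda i:cv2.cvtColor(i,cv2.COLOR_RGB2GRAY).astype(np.float32)
tmpl=[("frontedge",(207,180,223,194)),("rail(static)",(198,190,212,206)),("keeperfront",(214,166,228,178))]
for n,(x0,y0,x1,y1) in tmpl:
    for k,im in(("rel",c),("now",b)):
        s=cv2.phaseCorrelate(g(a)[y0:y1,x0:x1],g(im)[y0:y1,x0:x1],cv2.createHanningWindow((x1-x0,y1-y0),cv2.CV_32F)); print(n,k,np.round(s[0],2),round(s[1],2))
p=np.load("p.npy");C["side"]=((0,0),1); print("px per 10mm x",proj("side",W(p,(80,60,108)))-proj("side",W(p,(70,60,108))))
E
python3 shift.py
```

```text
frontedge rel [0.19 0.46] 1.01
frontedge now [-0.95  0.6 ] 1.16
rail(static) rel [0.48 0.02] 1.0
rail(static) now [0.43 0.04] 1.02
keeperfront rel [0.45 0.03] 1.0
keeperfront now [0.05 0.18] 0.93
px per 10mm x [-2.59827509  0.55041679]
```

The front half has moved about 4 mm forward, so the hard press dragged it. I'll go on with a much lighter touch.

Call:
arm_command(rows=[{"fingers":-1,"x":0,"y":0,"z":-0.0008,"ax":0,"ay":0,"az":0},{"fingers":-1,"x":0.001,"y":0,"z":0,"ax":0,"ay":0,"az":0},{"fingers":-1,"x":0,"y":0,"z":0,"ax":0,"ay":0,"az":0}])

```text
clock: 18.98
tcp_pos: [0.6412, -0.0474, 0.1548]
orientation: [3.096, 0.524, -0.011]
contact_force: [-5.3, -1.1, 2.5]
grip_width: 0.0152
gripper_force: 23.5
```

Call:
arm_command(rows=[{"fingers":-1,"x":0.001,"y":0,"z":0,"ax":0,"ay":0,"az":0},{"fingers":-1,"x":0,"y":0,"z":0,"ax":0,"ay":0,"az":0}])

```text
clock: 19.15
tcp_pos: [0.6422, -0.047, 0.1547]
orientation: [3.096, 0.524, -0.011]
contact_force: [-4.6, -0.6, 0.6]
grip_width: 0.0153
gripper_force: 23.2
```

Call:
arm_command(rows=[{"fingers":-1,"x":0.001,"y":0,"z":0.0002,"ax":0,"ay":0,"az":0},{"fingers":-1,"x":0,"y":0,"z":0,"ax":0,"ay":0,"az":0}])

```text
clock: 19.32
tcp_pos: [0.6433, -0.0466, 0.1544]
orientation: [3.096, 0.524, -0.01]
contact_force: [-4.4, -0.7, 0.9]
grip_width: 0.0151
gripper_force: 23.1
```

```bash
python3 go.py 49.5 1.5 156.5; python3 red.py | head -1; python3 shift.py | grep now
```

```text
mould tcp mm [ 61.    1.7 154.4] F mould [-4.4  0.8  0.9] w 0.0151 clk 19.3167
turn deg tool [ 0.01  0.38 -0.06] q [ 0.23  0.55 -0.35  1.69  0.23  0.94 -1.45]
shift tool [-0.0115  0.0002 -0.002 ]
red box uv [244 145] [ 8 16 35] [247.9 152.2]
frontedge now [-0.98  0.63] 1.16
rail(static) now [0.45 0.1 ] 1.03
keeperfront now [ 0.22 -0.02] 0.86
```

Call:
arm_command(rows=[{"fingers":-1,"x":0.0005,"y":0,"z":0.0006,"ax":0,"ay":0,"az":0},{"fingers":-1,"x":0,"y":0,"z":0,"ax":0,"ay":0,"az":0}])

```text
clock: 19.58
tcp_pos: [0.6446, -0.046, 0.1542]
orientation: [3.096, 0.524, -0.007]
contact_force: [-4.1, -1.6, 0.2]
grip_width: 0.0148
gripper_force: 22.9
```

Call:
arm_command(rows=[{"fingers":-1,"x":0.0003,"y":0,"z":0.0006,"ax":0,"ay":0,"az":0},{"fingers":-1,"x":0,"y":0,"z":0,"ax":0,"ay":0,"az":0}])

```text
clock: 19.75
tcp_pos: [0.6457, -0.0455, 0.154]
orientation: [3.097, 0.525, -0.004]
contact_force: [-4.8, -0.9, 0.1]
grip_width: 0.0152
gripper_force: 22.9
```

Call:
arm_command(rows=[{"fingers":-1,"x":0.0003,"y":0,"z":0.0004,"ax":0,"ay":0,"az":0},{"fingers":-1,"x":0,"y":0,"z":0,"ax":0,"ay":0,"az":0}])

```text
clock: 19.92
tcp_pos: [0.6467, -0.0451, 0.154]
orientation: [3.097, 0.525, -0.001]
contact_force: [-3.4, -2.4, 0.3]
grip_width: 0.0152
gripper_force: 22.9
```

```bash
python3 go.py 49.5 1.5 156.5; python3 shift.py | grep now
```

```text
mould tcp mm [ 64.7   2.  154. ] F mould [-4.  -1.1  0.3] w 0.0152 clk 19.9167
turn deg tool [ 0.03  0.05 -0.03] q [ 0.23  0.56 -0.35  1.69  0.23  0.94 -1.45]
shift tool [-0.0152  0.0005 -0.0024]
frontedge now [-0.83  0.63] 1.15
rail(static) now [0.47 0.08] 1.01
keeperfront now [-0.09  0.09] 0.85
```

```bash
cat > lev.py <<'E'
from fit import *
from traj import grip
p=np.load("p.npy"); C["side"]=((0,0),1)
def lever(im):
    a=im[125:175,225:275].astype(float); red=np.clip(a[:,:,0]-np.maximum(a[:,:,1],a[:,:,2])-40,0,None)
    m=(red>30).astype(np.uint8); n,l,st,ce=cv2.connectedComponentsWithStats(m)
    i=max((i for i in range(1,n) if ce[i][1]<36),key=lambda i:st[i,4]); v,u=np.nonzero(l==i); w=red[v,u]
    o=np.c_[u+225,v+125]; c=np.average(o,axis=0,weights=w)
    best=[]
    for t in np.arange(0,110,.5):
        q=list(p);q[3]=np.radians(t);g=geo(q); P=[proj("side",W(p,g["pv"]+(g["tip"]-g["pv"])*k/91))+p[7:9]/6.8 for k in(31,91)]
        A,B=P; d=(B-A)/np.hypot(*(B-A)); e=(o-A)@np.array([-d[1],d[0]]); s=(o-A)@d; best.append((np.average(e**2,weights=w)+.3*(max(0,s.max()-np.hypot(*(B-A)))**2),t))
    return min(best),len(u),c.round(1)
if __name__=="__main__":
    print(lever(dict(np.load("side0.npz"))["frame"]),lever(dict(np.load("side5.npz"))["frame"]),lever(r.grab_frame("side")["frame"]))
E
python3 lev.py
python3 - <<'E'
from h import *
f=r.grab_frame("side"); a=f["frame"][150:180,212:250].mean(2)
print("\n".join(" ".join("%3d"%x for x in row) for row in a))
E
```

```text
((np.float64(1.5193383130911715), np.float64(98.0)), 30, array([240. , 152.3])) ((np.float64(1.8501750244296262), np.float64(64.0)), 61, array([249.4, 152.1])) ((np.float64(1.8806225173596347), np.float64(79.5)), 37, array([245.3, 151.5]))
 73  47  25  17  20  11  18  27  59  68  44  23  18  67  87  76  72  73  74  78  80  81  81  79  74  73  76  60  45  47  79  69  32  43  57  59  59  73
 69  73  53  16  20  12  16  21  84 109  77  32  26  70  85  74  71  73  75  77  80  82  82  79  75  73  77  61  47  48  79  65  27  43  58  58  59  74
 64  76  72  33  17  16  12  17  63  85  60  21  19  70  86  78  73  74  75  79  80  81  82  79  74  74  77  61  46  48  66  54  26  55  64  53  60  75
 63  78  92  58  18  15   7   7  34  70  86  52  10  66  87  79  74  74  76  79  80  81  82  77  72  74  79  63  47  50  68  55  22  47  68  56  62  76
 64  79  89  59  22  18  13   7  32  69  85  55  19  66  87  78  73  74  76  79  81  83  81  77  73  76  78  62  47  49  57  43  31  48  56  45  56  72
 64  82  91  54  14  18  20  19  25  66  85  66  28  65  86  77  73  75  76  80  81  82  82  76  73 
[... 2999 characters left out ...]
 192 191 192 192 192 192 193 198 155  61  23  46  49 114 179 197 194 193 193 193 193 193 194
192 192 192 193 192 193 192 191 192 192 192 192 192 192 192 192 192 192 192 192 192 193 196 174  96   8  38  52  49 141 190 195 193 191 190 194 200 212
192 192 192 192 192 192 192 192 192 192 192 192 192 192 192 192 192 192 192 192 192 192 194 201 140  31  51  63  51 128 188 204 209 215 216 208 187 169
192 192 192 192 193 192 192 192 192 192 192 192 192 192 192 192 192 192 192 192 192 192 193 197 153  61  16  41  47  78 176 200 176 161 161 166 167 167
192 192 192 192 192 192 192 192 192 192 192 192 192 192 192 192 192 193 192 193 193 194 195 193 194 125  12  47  51  74 142 170 168 169 168 168 167 168
```

```bash
python3 - <<'E'
from h import *
b=r.grab_frame("side")["frame"]
for n,f in(("side0",dict(np.load("side0.npz"))["frame"]),("side5",dict(np.load("side5.npz"))["frame"]),("now",b)):
    print(n,"cols 212..240"); a=f[164:175,212:240].mean(2)
    print("\n".join(" ".join("%3d"%x for x in row) for row in a))
E
```

```text
side0 cols 212..240
191 191 191 191 190 191 190 190 191 191 191 192 192 192 192 194 196 198 200 201 205 148  48  45 144 194 147 108
191 190 191 190 191 192 192 192 193 193 195 196 197 197 198 179 139 120  88  42 157 166  85  44 113 179 169 131
190 191 191 191 191 193 196 198 201 202 205 146  84 167 178 100  41  44  45  55 101 108  79  49  47 139 194 154
191 190 191 191 193 197 160  95  65  46  40  43  44  66 110  83  40  50  64  99  77 161 140  37  48 128 190 163
191 191 191 191 195 132  39  43  47  49  50  50  50  49  48  45  47  52  50  48  44 127 137  79  45  71 159 175
191 191 191 192 196 156  86  97  84  49  50  51  52  45  47  39  43  54  50  44  38  88 176 146  46  40 142 195
191 190 191 191 195 149  65  54  56  51  53  53  52  50  51  52  37  33  38  34  30  82 171 164  87  45 114 179
190 190 191 191 193 200 133  35  47  47  46  42  39  37  39  39  35  58 100 116 172 201 199 146  69  45  40 137
191 191 191 191 192 196 156  72  35  36  34  33  44  94 117 143 187 203 200 198 196 193 195 199 141  42  48 127
190 191 191 190 192 195 150  64  85 118 143 187 203 200 199 197 195 194 
[... 1953 characters left out ...]
 123  23  33  48  71 160 177
191 192 195 172  99  70  71  51  53  53  52  51  53 116  95  26  56 160 204 142 165 134  11  42  54  43 144 197
192 192 194 200 132  64  72  52  53  54  54  52  40 103 105 146 143  67  27  35 157 158  61  23  45  50 115 180
192 192 193 198 144  56  49  51  51  47  46  42  37 146 128  26  18  54  98 113 169 205 135   8  38  53  41 137
191 192 192 196 151  68  40  39  38  37  35  34  43  91 113 142 187 204 201 198 197 200 156  62  35  51  52 128
192 192 192 194 200 134  29  32  89 119 144 189 204 200 199 197 196 195 194 193 194 197 152  59  15  42  51  73
192 191 192 193 195 176 185 205 202 200 198 196 195 193 193 193 193 192 192 192 193 195 202 134  11  45  56  43
```

Keeper edges show that the front half moved about 6 mm forward, so the slot is now near x 48. The bar is at flat level, about 2 mm in front of the slot. I'll press lightly and ease back.

Call:
arm_command(rows=[{"fingers":-1,"x":-0.001,"y":0,"z":0.0005,"ax":0,"ay":0,"az":0},{"fingers":-1,"x":-0.0005,"y":0,"z":0,"ax":0,"ay":0,"az":0},{"fingers":-1,"x":0,"y":0,"z":0,"ax":0,"ay":0,"az":0}])

```text
clock: 20.37
tcp_pos: [0.647, -0.0447, 0.1546]
orientation: [3.097, 0.526, 0.005]
contact_force: [1.9, -1.6, 0.6]
grip_width: 0.0153
gripper_force: 22.9
```

Call:
arm_command(rows=[{"fingers":-1,"x":-0.001,"y":0,"z":0.0005,"ax":0,"ay":0,"az":0},{"fingers":-1,"x":0,"y":0,"z":0,"ax":0,"ay":0,"az":0}])

```text
clock: 20.53
tcp_pos: [0.6465, -0.0448, 0.1543]
orientation: [3.097, 0.526, 0.007]
contact_force: [4.4, -2.1, 2.2]
grip_width: 0.0151
gripper_force: 23.0
```

Call:
arm_command(rows=[{"fingers":-1,"x":-0.001,"y":0,"z":0,"ax":0,"ay":0,"az":0},{"fingers":-1,"x":0,"y":0,"z":0,"ax":0,"ay":0,"az":0}])

```text
clock: 20.7
tcp_pos: [0.6451, -0.0453, 0.1541]
orientation: [3.097, 0.526, 0.005]
contact_force: [4.3, -1.7, 1.2]
grip_width: 0.0148
gripper_force: 23.0
```

```bash
python3 go.py 49.5 1.5 156.5
```

```text
mould tcp mm [ 63.    2.3 154.1] F mould [ 3.5 -3.   1.2] w 0.0148 clk 20.7
turn deg tool [ 0.05 -0.19  0.01] q [ 0.23  0.55 -0.36  1.69  0.23  0.93 -1.45]
shift tool [-0.0135  0.0008 -0.0024]
```

Call:
arm_command(rows=[{"fingers":-1,"x":-0.0008,"y":0.0006,"z":0.0005,"ax":0,"ay":0,"az":0},{"fingers":-1,"x":0,"y":0,"z":0,"ax":0,"ay":0,"az":0}])

```text
clock: 20.87
tcp_pos: [0.6441, -0.0458, 0.1534]
orientation: [-3.097, -0.526, -0.004]
contact_force: [5.1, -0.8, 3.1]
grip_width: 0.0155
gripper_force: 23.1
```

Call:
arm_command(rows=[{"fingers":-1,"x":-0.0008,"y":0,"z":0.0004,"ax":0,"ay":0,"az":0},{"fingers":-1,"x":0,"y":0,"z":0,"ax":0,"ay":0,"az":0}])

```text
clock: 21.03
tcp_pos: [0.6439, -0.0459, 0.1534]
orientation: [-3.097, -0.526, -0.006]
contact_force: [6.4, -0.3, 2.8]
grip_width: 0.0154
gripper_force: 23.2
```

Call:
arm_command(rows=[{"fingers":-1,"x":-0.0008,"y":0,"z":0.0004,"ax":0,"ay":0,"az":0},{"fingers":-1,"x":0,"y":0,"z":0,"ax":0,"ay":0,"az":0}])

```text
clock: 21.2
tcp_pos: [0.6438, -0.0459, 0.1534]
orientation: [-3.097, -0.527, -0.008]
contact_force: [6.2, -0.4, 4.7]
grip_width: 0.0148
gripper_force: 23.3
```

```bash
python3 go.py 49.5 1.5 156.5
```

```text
mould tcp mm [ 61.7   2.2 153.4] F mould [ 5.7 -2.4  4.7] w 0.0148 clk 21.2
turn deg tool [ 0.03 -0.3   0.03] q [ 0.23  0.55 -0.36  1.7   0.23  0.93 -1.45]
shift tool [-0.0121  0.0007 -0.0032]
```

Call:
arm_command(rows=[{"fingers":-1,"x":0.001,"y":0,"z":0.001,"ax":0,"ay":0,"az":0},{"fingers":-1,"x":0,"y":0,"z":0,"ax":0,"ay":0,"az":0}])

```text
clock: 21.37
tcp_pos: [0.644, -0.0459, 0.1527]
orientation: [3.097, 0.526, 0.005]
contact_force: [2.9, -0.9, 8.6]
grip_width: 0.015
gripper_force: 23.7
```

Call:
arm_command(rows=[{"fingers":-1,"x":0.0005,"y":0,"z":0.001,"ax":0,"ay":0,"az":0},{"fingers":-1,"x":0,"y":0,"z":0,"ax":0,"ay":0,"az":0}])

```text
clock: 21.53
tcp_pos: [0.6443, -0.0458, 0.1514]
orientation: [-3.097, -0.526, -0.005]
contact_force: [3.8, -0.1, 6.6]
grip_width: 0.015
gripper_force: 23.5
```

```bash
python3 go.py 49.5 1.5 156.5; python3 shift.py | grep now
```

```text
mould tcp mm [ 62.2   2.1 151.4] F mould [ 3.5 -1.3  6.6] w 0.015 clk 21.5333
turn deg tool [ 0.03 -0.18  0.01] q [ 0.23  0.55 -0.36  1.7   0.23  0.93 -1.45]
shift tool [-0.0126  0.0006 -0.0051]
frontedge now [-0.66  0.67] 1.05
rail(static) now [0.49 0.05] 1.02
keeperfront now [-0.27  0.18] 1.2
```

The bar is dropping into the slot.

Call:
arm_command(rows=[{"fingers":-1,"x":0.0006,"y":0,"z":0.001,"ax":0,"ay":0,"az":0},{"fingers":-1,"x":0.0004,"y":0,"z":0.001,"ax":0,"ay":0,"az":0},{"fingers":-1,"x":0,"y":0,"z":0,"ax":0,"ay":0,"az":0}])

```text
clock: 21.83
tcp_pos: [0.6446, -0.0456, 0.1486]
orientation: [-3.097, -0.526, -0.002]
contact_force: [3.1, -0.2, 4.1]
grip_width: 0.0149
gripper_force: 23.4
```

Call:
arm_command(rows=[{"fingers":-1,"x":0.0004,"y":0,"z":0.001,"ax":0,"ay":0,"az":0},{"fingers":-1,"x":0.0004,"y":0,"z":0.0008,"ax":0,"ay":0,"az":0},{"fingers":-1,"x":0,"y":0,"z":0,"ax":0,"ay":0,"az":0}])

```text
clock: 22.08
tcp_pos: [0.645, -0.0455, 0.1465]
orientation: [-3.097, -0.526, -0.001]
contact_force: [3.1, -0.4, 3.3]
grip_width: 0.0153
gripper_force: 23.5
```

```bash
python3 go.py 49.5 1.5 156.5; python3 shift.py | grep now
```

```text
mould tcp mm [ 62.9   2.1 146.5] F mould [ 2.8 -1.4  3.3] w 0.0153 clk 22.0833
turn deg tool [-0.   -0.03  0.01] q [ 0.23  0.56 -0.35  1.7   0.23  0.92 -1.45]
shift tool [-0.0134  0.0006 -0.01  ]
frontedge now [-0.42  0.88] 1.03
rail(static) now [0.49 0.07] 1.01
keeperfront now [-0.11  0.16] 1.1
```

The bar is about 8 mm down, in the slot. Now I pull rearwards, gently drawing the front half up to the seal.

Call:
arm_command(rows=[{"fingers":-1,"x":-0.001,"y":0,"z":0.0003,"ax":0,"ay":0,"az":0},{"fingers":-1,"x":-0.001,"y":0,"z":0,"ax":0,"ay":0,"az":0},{"fingers":-1,"x":-0.001,"y":0,"z":0,"ax":0,"ay":0,"az":0},{"fingers":-1,"x":-0.001,"y":0,"z":0,"ax":0,"ay":0,"az":0},{"fingers":-1,"x":0,"y":0,"z":0,"ax":0,"ay":0,"az":0}])

```text
clock: 22.55
tcp_pos: [0.6428, -0.0462, 0.1467]
orientation: [-3.097, -0.527, -0.007]
contact_force: [7.7, -0.5, 2.5]
grip_width: 0.0152
gripper_force: 23.4
```

Call:
arm_command(rows=[{"fingers":-1,"x":-0.001,"y":0,"z":0,"ax":0,"ay":0,"az":0},{"fingers":-1,"x":-0.001,"y":0,"z":0,"ax":0,"ay":0,"az":0},{"fingers":-1,"x":-0.001,"y":0,"z":0,"ax":0,"ay":0,"az":0},{"fingers":-1,"x":0,"y":0,"z":0,"ax":0,"ay":0,"az":0}])

```text
clock: 22.88
tcp_pos: [0.6402, -0.0472, 0.1469]
orientation: [-3.097, -0.527, -0.008]
contact_force: [7.6, 0.7, 3.0]
grip_width: 0.015
gripper_force: 23.4
```

```bash
python3 go.py 49.5 1.5 156.5; python3 shift.py | grep now
```

```text
mould tcp mm [ 57.9   2.1 146.9] F mould [ 7.4 -1.8  3. ] w 0.015 clk 22.8833
turn deg tool [ 0.02 -0.3   0.03] q [ 0.24  0.55 -0.36  1.71  0.23  0.91 -1.45]
shift tool [-0.0083  0.0006 -0.0096]
frontedge now [-0.03  0.54] 1.09
rail(static) now [ 0.47 -0.  ] 1.0
keeperfront now [ 0.37 -0.07] 1.03
```

The front half is following the loop rearwards.

Call:
arm_command(rows=[{"fingers":-1,"x":-0.0012,"y":0,"z":-0.0001,"ax":0,"ay":0,"az":0},{"fingers":-1,"x":-0.0012,"y":0,"z":-0.0001,"ax":0,"ay":0,"az":0},{"fingers":-1,"x":-0.0012,"y":0,"z":-0.0001,"ax":0,"ay":0,"az":0},{"fingers":-1,"x":-0.0012,"y":0,"z":-0.0001,"ax":0,"ay":0,"az":0},{"fingers":-1,"x":0,"y":0,"z":0,"ax":0,"ay":0,"az":0}])

```text
clock: 23.35
tcp_pos: [0.6362, -0.0486, 0.1475]
orientation: [-3.097, -0.527, -0.01]
contact_force: [8.7, 0.3, 3.0]
grip_width: 0.0154
gripper_force: 23.3
```

Call:
arm_command(rows=[{"fingers":-1,"x":-0.0012,"y":0,"z":-0.0001,"ax":0,"ay":0,"az":0},{"fingers":-1,"x":-0.0012,"y":0,"z":-0.0001,"ax":0,"ay":0,"az":0},{"fingers":-1,"x":-0.0012,"y":0,"z":-0.0001,"ax":0,"ay":0,"az":0},{"fingers":-1,"x":0,"y":0,"z":0,"ax":0,"ay":0,"az":0}])

```text
clock: 23.68
tcp_pos: [0.6348, -0.049, 0.1481]
orientation: [-3.096, -0.528, -0.018]
contact_force: [15.2, 1.8, -2.2]
grip_width: 0.0154
gripper_force: 23.3
```

```bash
python3 go.py 49.5 1.5 156.5; python3 shift.py | grep now;python3 lev.py
```

```text
mould tcp mm [ 52.2   2.2 148.1] F mould [14.9 -3.3 -2.2] w 0.0154 clk 23.6833
turn deg tool [ 0.05 -0.64  0.08] q [ 0.24  0.54 -0.36  1.73  0.23  0.9  -1.44]
shift tool [-0.0026  0.0007 -0.0084]
frontedge now [0.24 0.41] 0.76
rail(static) now [0.5 0. ] 1.0
keeperfront now [ 0.55 -0.08] 0.68
((np.float64(1.5193383130911715), np.float64(98.0)), 30, array([240. , 152.3])) ((np.float64(1.8501750244296262), np.float64(64.0)), 61, array([249.4, 152.1])) ((np.float64(1.799892010771147), np.float64(51.5)), 70, array([252.3, 153.2]))
```

Force rose sharply to 15 N, so the seal is touching. I'll add slight extra pull and down-pressure, then let go and check that the bar stays.

Call:
arm_command(rows=[{"fingers":-1,"x":-0.0007,"y":0.0005,"z":0.0007,"ax":0,"ay":0,"az":0},{"fingers":-1,"x":0,"y":0,"z":0,"ax":0,"ay":0,"az":0},{"fingers":-1,"x":0,"y":0,"z":0,"ax":0,"ay":0,"az":0}])

```text
clock: 24.03
tcp_pos: [0.6348, -0.0491, 0.1481]
orientation: [-3.095, -0.528, -0.019]
contact_force: [15.0, 2.8, 2.2]
grip_width: 0.0155
gripper_force: 23.6
```

```bash
python3 go.py 49.5 1.5 156.5; python3 lev.py
```

```text
mould tcp mm [ 52.1   2.1 148.1] F mould [15.1 -2.3  2.2] w 0.0155 clk 24.0333
turn deg tool [ 0.04 -0.7   0.09] q [ 0.24  0.54 -0.36  1.73  0.23  0.9  -1.44]
shift tool [-0.0025  0.0006 -0.0085]
((np.float64(1.5193383130911715), np.float64(98.0)), 30, array([240. , 152.3])) ((np.float64(1.8501750244296262), np.float64(64.0)), 61, array([249.4, 152.1])) ((np.float64(1.789046085714877), np.float64(51.5)), 70, array([252.3, 153.3]))
```

Call:
arm_command(rows=[{"fingers":-0.4,"x":0,"y":0,"z":0,"ax":0,"ay":0,"az":0},{"fingers":0,"x":0,"y":0,"z":0,"ax":0,"ay":0,"az":0},{"fingers":0,"x":0,"y":0,"z":0,"ax":0,"ay":0,"az":0},{"fingers":0,"x":0,"y":0,"z":0,"ax":0,"ay":0,"az":0},{"fingers":0,"x":0,"y":0,"z":-0.01,"ax":0,"ay":0,"az":0},{"fingers":0,"x":0,"y":0,"z":-0.02,"ax":0,"ay":0,"az":0},{"fingers":0,"x":0,"y":0,"z":-0.03,"ax":0,"ay":0,"az":0},{"fingers":-1,"x":0,"y":0,"z":-0.035,"ax":0,"ay":0,"az":0},{"fingers":-1,"x":0,"y":0,"z":0,"ax":0,"ay":0,"az":0},{"fingers":-1,"x":0,"y":0,"z":0,"ax":0,"ay":0,"az":0}])

```text
clock: 24.92
tcp_pos: [0.6309, -0.0514, 0.244]
orientation: [3.096, 0.525, 0.007]
contact_force: [1.2, 0.2, 0.0]
grip_width: 0.0072
gripper_force: 0.0
```

```bash
python3 go.py -42 1 205; python3 shift.py | grep now;python3 lev.py; python3 - <<'E'
from h import *
b=r.grab_frame("side")["frame"]
a=b[157:175,212:240].mean(2)
print("\n".join(" ".join("%3d"%x for x in row) for row in a))
E
```

```text
mould tcp mm [ 47.6   1.2 244. ] F mould [ 1.2 -0.2  0. ] w 0.0072 clk 24.9167
turn deg tool [ 0.11 -0.26 -0.01] q [ 0.26  0.44 -0.38  1.65  0.18  1.08 -1.4 ]
shift tool [-0.0898  0.0002  0.0386]
frontedge now [0.36 0.43] 0.77
rail(static) now [ 0.49 -0.01] 1.01
keeperfront now [ 0.59 -0.06] 0.64
((np.float64(1.5193383130911715), np.float64(98.0)), 30, array([240. , 152.3])) ((np.float64(1.8501750244296262), np.float64(64.0)), 61, array([249.4, 152.1])) ((np.float64(2.134742854986901), np.float64(51.5)), 74, array([252.4, 153. ]))
 70  88  87  82  79  81  83  84  83  80  81  82  85  85  80  74  71  71  72  77  80  82  78  52  32  63 103 184
 75  90  86  86  86  83  83  84  81  78  78  80  82  81  74  67  64 111 139 143  96  25 166 217 209 204 203 202
 78  89  85  85  84  82  81  81  79  73  74  75 103 120 144 187 204 201 201 187 115  33 144 196 198 200 135  89
 78  86  82  82  78  75  75  74 114 125 173 207 208 208 205 201 197 195 196 200 148  55  96 174 145 135 165 156
 76  80  96 114 118 174 204 203 200 199 200 203 140  48 114 180 197 195 196 200 163  83  60 164 200 165 176 200
172
[... 752 characters left out ...]
  41  66  87 147 148 113 139
193 193 193 193 194 199 136  72 109  86  50  51  53  54  52  53 116 102  44  41  55 150 185 141  59  21 145 199
193 193 193 193 193 197 152  70  45  50  53  53  52  50  46  40 112  92  45 154 204 137 118 187 144  45 114 181
193 193 193 193 193 196 202 135  34  47  46  43  39  39  36  36  96 146 141 116 167 199 198 200 162  84  37 138
193 193 192 193 193 194 199 145  52  34  36  33  44  95 119 144 164 128 163 200 196 195 194 196 201 143  43 126
193 194 193 193 192 193 196 153 109 117 145 190 206 203 201 199 198 198 197 195 194 193 193 194 198 163  84  69
193 193 193 193 193 193 194 197 200 200 199 197 195 195 194 194 194 194 194 193 193 193 193 193 197 160  84  37
```

The bar sits in the slot just as in the earlier picture and stayed there after letting go. Now I press the lever.

Call:
arm_command(rows=[{"fingers":-1,"x":-0.03,"y":0,"z":0,"ax":0,"ay":0,"az":0},{"fingers":-1,"x":-0.03,"y":0,"z":0,"ax":0,"ay":0,"az":0},{"fingers":-1,"x":-0.03,"y":0,"z":0.01,"ax":0,"ay":0,"az":0},{"fingers":-1,"x":0,"y":0,"z":0.015,"ax":0,"ay":0,"az":0},{"fingers":-1,"x":0,"y":0,"z":0.013,"ax":0,"ay":0,"az":0},{"fingers":-1,"x":0,"y":0,"z":0,"ax":0,"ay":0,"az":0},{"fingers":-1,"x":0,"y":0,"z":0,"ax":0,"ay":0,"az":0},{"fingers":-1,"x":0,"y":0,"z":0,"ax":0,"ay":0,"az":0}])

```text
clock: 25.73
tcp_pos: [0.545, -0.081, 0.2029]
orientation: [-3.097, -0.526, 0.001]
contact_force: [-0.2, -0.5, 0.2]
grip_width: -0.0
gripper_force: 0.0
```

```bash
python3 go.py -51.6 1 200.2
```

```text
mould tcp mm [-43.2   1.7 202.9] F mould [-0.3 -0.4  0.2] w -0.0 clk 25.7333
turn deg tool [-0.03  0.02  0.02] q [ 0.35  0.35 -0.38  1.88  0.16  0.94 -1.35]
shift tool [-0.0084  0.0007  0.0027]
```

Now I go to about the 50° contact, then on in small steps.

Call:
arm_command(rows=[{"fingers":-1,"x":-0.004,"y":0.0005,"z":0.001,"ax":0,"ay":0,"az":0},{"fingers":-1,"x":-0.004,"y":0,"z":0.002,"ax":0,"ay":0,"az":0},{"fingers":-1,"x":-0.003,"y":0,"z":0.002,"ax":0,"ay":0,"az":0},{"fingers":-1,"x":-0.003,"y":0,"z":0.002,"ax":0,"ay":0,"az":0},{"fingers":-1,"x":0,"y":0,"z":0,"ax":0,"ay":0,"az":0}])

```text
clock: 26.15
tcp_pos: [0.5314, -0.0866, 0.1959]
orientation: [3.097, 0.525, 0.001]
contact_force: [1.1, 0.3, 0.6]
grip_width: 0.0002
gripper_force: 0.4
```

Call:
arm_command(rows=[{"fingers":-1,"x":-0.0025,"y":0,"z":0.002,"ax":0,"ay":0,"az":0},{"fingers":-1,"x":-0.0025,"y":0,"z":0.002,"ax":0,"ay":0,"az":0},{"fingers":-1,"x":0,"y":0,"z":0,"ax":0,"ay":0,"az":0}])

```text
clock: 26.4
tcp_pos: [0.5279, -0.0878, 0.1927]
orientation: [3.097, 0.526, 0.004]
contact_force: [1.2, 0.5, 3.7]
grip_width: 0.0001
gripper_force: 1.7
```

```bash
python3 go.py -66.5 1 187.5;python3 lev.py|tail -c 90; python3 shift.py | grep now
```

```text
mould tcp mm [-61.6   0.8 192.7] F mould [1.3 0.1 3.7] w 0.0001 clk 26.4
turn deg tool [ 0.05 -0.15  0.01] q [ 0.36  0.34 -0.38  1.93  0.16  0.9  -1.33]
shift tool [-0.0049 -0.0002  0.0052]
 152.1])) ((np.float64(1.4082373524961713), np.float64(46.0)), 55, array([252.8, 154.3]))
frontedge now [0.62 0.48] 0.8
rail(static) now [0.52 0.02] 1.0
keeperfront now [ 0.53 -0.26] 0.61
```

There's real resistance this time, so the loop is hooked. Continuing.

Call:
arm_command(rows=[{"fingers":-1,"x":-0.0023,"y":0,"z":0.0023,"ax":0,"ay":0,"az":0},{"fingers":-1,"x":-0.0023,"y":0,"z":0.0024,"ax":0,"ay":0,"az":0},{"fingers":-1,"x":0,"y":0,"z":0,"ax":0,"ay":0,"az":0}])

```text
clock: 26.75
tcp_pos: [0.5236, -0.0894, 0.188]
orientation: [3.097, 0.526, 0.004]
contact_force: [1.7, 0.4, 6.3]
grip_width: 0.0001
gripper_force: 2.7
```

Call:
arm_command(rows=[{"fingers":-1,"x":-0.0021,"y":0,"z":0.0025,"ax":0,"ay":0,"az":0},{"fingers":-1,"x":-0.0021,"y":0,"z":0.0025,"ax":0,"ay":0,"az":0},{"fingers":-1,"x":0,"y":0,"z":0,"ax":0,"ay":0,"az":0}])

```text
clock: 27.0
tcp_pos: [0.5199, -0.0908, 0.1832]
orientation: [3.097, 0.526, 0.005]
contact_force: [0.5, 0.0, 7.0]
grip_width: 0.0
gripper_force: 3.3
```

```bash
python3 go.py -74.5 1 177.1;python3 lev.py|tail -c 90; python3 shift.py | grep now;  python3 - <<'E'
from h import *
b=r.grab_frame("side")["frame"]
a=b[159:174,220:240].mean(2)
print("\n".join(" ".join("%3d"%x for x in row) for row in a))
E
```

```text
mould tcp mm [-70.1   0.7 183.2] F mould [ 0.4 -0.1  7. ] w 0.0 clk 27.0
turn deg tool [ 0.06 -0.17  0.01] q [ 0.37  0.34 -0.38  1.95  0.16  0.87 -1.33]
shift tool [-0.0044 -0.0003  0.0061]
 152.1])) ((np.float64(1.7193484464992066), np.float64(37.0)), 61, array([254.7, 155.2]))
frontedge now [0.39 0.86] 0.56
rail(static) now [ 0.49 -0.02] 1.0
keeperfront now [ 1.35 -0.38] 0.8
 78  73  73  74 102 119 145 189 205 203 201 204 164  78 143 196 198 197 198 199
114 125 173 204 205 207 209 207 203 197 195 198 160  79  95 175 201 166 120 158
202 200 198 198 203 141  24   6 154 201 196 197 203 142  41  70 115 154 152 135
195 194 195 198 146  44   0   2  55 163 200 198 159 103 158 207 181 141 175 203
193 193 194 197 148  49   4   7  69 130 157 189 194 145  67  54 158 199 201 202
193 193 194 197 205 136   0   5   0 130 152 128 151 193 169  80 143 196 149 109
194 196 197 201 207 147  32   5   2  46  66  52  41  94 115  75 110 181 171 134
203 205 208 149  78  73  91  69  63  67  51  49  76  86 171 147  42 143 198 158
 65  46  40  44  47  49  76  79  99  85  49  50  78  68 129 146  83  72  97 143
 56  57  49  51  52  51  43  32  96  97  56  51  48  44  94 102  76 148 183 136
110 108  60  51  52  54  53  50  99 106  63  40  34  46 163 198 149  62 137 199
 33  49  52  53  52  52  48  45  40 112 100 155 187 139 113 172 163  81 111 180
 72  44  47  43  40  37  37  36  25 138 177 152 176 200 198 198 202 141  34 137
 62  33  35  34  44  95 119 146 189 176 179 197 196 195 195 194 198 161  81 124
156 110 145 191 206 203 202 199 197 196 195 194 193 193 193 194 196 179 111  66
```

Call:
arm_command(rows=[{"fingers":-1,"x":-0.0019,"y":0,"z":0.0027,"ax":0,"ay":0,"az":0},{"fingers":-1,"x":-0.0019,"y":0,"z":0.0027,"ax":0,"ay":0,"az":0},{"fingers":-1,"x":0,"y":0,"z":0,"ax":0,"ay":0,"az":0}])

```text
clock: 27.4
tcp_pos: [0.5162, -0.0921, 0.1777]
orientation: [3.097, 0.526, 0.004]
contact_force: [1.3, -0.0, 5.9]
grip_width: 0.0001
gripper_force: 3.3
```

Call:
arm_command(rows=[{"fingers":-1,"x":-0.0016,"y":0,"z":0.0028,"ax":0,"ay":0,"az":0},{"fingers":-1,"x":-0.0016,"y":0,"z":0.0029,"ax":0,"ay":0,"az":0},{"fingers":-1,"x":0,"y":0,"z":0,"ax":0,"ay":0,"az":0}])

```text
clock: 27.65
tcp_pos: [0.5128, -0.0933, 0.1718]
orientation: [3.097, 0.526, 0.003]
contact_force: [1.6, 0.1, 5.9]
grip_width: 0.0003
gripper_force: 3.0
```

Call:
arm_command(rows=[{"fingers":-1,"x":-0.0014,"y":0,"z":0.003,"ax":0,"ay":0,"az":0},{"fingers":-1,"x":-0.0014,"y":0,"z":0.003,"ax":0,"ay":0,"az":0},{"fingers":-1,"x":0,"y":0,"z":0,"ax":0,"ay":0,"az":0}])

```text
clock: 27.9
tcp_pos: [0.5099, -0.0943, 0.1654]
orientation: [3.097, 0.526, 0.002]
contact_force: [1.1, -0.3, 4.5]
grip_width: 0.0002
gripper_force: 2.2
```

```bash
python3 go.py -80.5 1 165.5;python3 lev.py|tail -c 90
```

```text
mould tcp mm [-80.8   0.7 165.4] F mould [ 1.  -0.6  4.5] w 0.0002 clk 27.9
turn deg tool [ 0.04 -0.06 -0.  ] q [ 0.38  0.35 -0.38  1.99  0.17  0.83 -1.33]
shift tool [ 0.0003 -0.0003 -0.0001]
, 152.1])) ((np.float64(2.057723183317797), np.float64(21.0)), 71, array([256.9, 157.6]))
```

Call:
arm_command(rows=[{"fingers":-1,"x":-0.0011,"y":0,"z":0.003,"ax":0,"ay":0,"az":0},{"fingers":-1,"x":-0.0011,"y":0,"z":0.003,"ax":0,"ay":0,"az":0},{"fingers":-1,"x":0,"y":0,"z":0,"ax":0,"ay":0,"az":0}])

```text
clock: 28.2
tcp_pos: [0.5075, -0.095, 0.159]
orientation: [3.097, 0.526, 0.001]
contact_force: [1.3, -0.7, 1.6]
grip_width: 0.0001
gripper_force: 1.2
```

Call:
arm_command(rows=[{"fingers":-1,"x":-0.0008,"y":0,"z":0.003,"ax":0,"ay":0,"az":0},{"fingers":-1,"x":-0.0008,"y":0,"z":0.003,"ax":0,"ay":0,"az":0},{"fingers":-1,"x":0,"y":0,"z":0,"ax":0,"ay":0,"az":0}])

```text
clock: 28.45
tcp_pos: [0.5054, -0.0956, 0.1525]
orientation: [-3.097, -0.526, 0.001]
contact_force: [0.2, 0.2, 1.4]
grip_width: 0.0002
gripper_force: 0.6
```

Call:
arm_command(rows=[{"fingers":-1,"x":-0.0005,"y":0,"z":0.003,"ax":0,"ay":0,"az":0},{"fingers":-1,"x":0,"y":0,"z":0.003,"ax":0,"ay":0,"az":0},{"fingers":-1,"x":0,"y":0,"z":0,"ax":0,"ay":0,"az":0}])

```text
clock: 28.7
tcp_pos: [0.5042, -0.0955, 0.146]
orientation: [-3.097, -0.526, 0.004]
contact_force: [0.3, 0.0, -0.2]
grip_width: 0.0003
gripper_force: 0.0
```

```bash
python3 go.py -80.5 1 165.5;python3 lev.py|tail -c 90; python3 shift.py | grep now
```

```text
mould tcp mm [-86.5   1.4 146. ] F mould [ 0.3 -0.1 -0.2] w 0.0003 clk 28.7
turn deg tool [-0.07  0.13 -0.  ] q [ 0.37  0.37 -0.37  2.01  0.19  0.79 -1.34]
shift tool [ 0.006   0.0004 -0.0196]
, 152.1])) ((np.float64(1.9422888443653634), np.float64(4.0)), 61, array([257.4, 160.8]))
frontedge now [0.6  0.38] 1.04
rail(static) now [0.5  0.03] 1.0
keeperfront now [ 0.58 -0.28] 0.43
```

Call:
arm_command(rows=[{"fingers":-1,"x":0,"y":0,"z":0.002,"ax":0,"ay":0,"az":0},{"fingers":-1,"x":0,"y":0,"z":0.002,"ax":0,"ay":0,"az":0},{"fingers":-1,"x":0,"y":0,"z":0.001,"ax":0,"ay":0,"az":0},{"fingers":-1,"x":0,"y":0,"z":0,"ax":0,"ay":0,"az":0}])

```text
clock: 29.13
tcp_pos: [0.5051, -0.0955, 0.1418]
orientation: [-3.097, -0.526, 0.001]
contact_force: [-0.6, 0.0, -0.6]
grip_width: 0.0003
gripper_force: 0.0
```

```bash
python3 go.py -80.5 1 165.5;python3 lev.py|tail -c 90
```

```text
mould tcp mm [-85.6   1.1 141.8] F mould [-0.6  0.2 -0.6] w 0.0003 clk 29.1333
turn deg tool [-0.02  0.03  0.01] q [ 0.37  0.38 -0.37  2.02  0.19  0.78 -1.35]
shift tool [ 0.0051  0.0001 -0.0237]Traceback (most recent call last):
  File "lev.py", line 15, in <module>
    print(lever(dict(np.load("side0.npz"))["frame"]),lever(dict(np.load("side5.npz"))["frame"]),lever(r.grab_frame("side")["frame"]))
                                                                                                ~~~~~^^^^^^^^^^^^^^^^^^^^^^^^^^^^^^^
  File "lev.py", line 7, in lever
    i=max((i for i in range(1,n) if ce[i][1]<36),key=lambda i:st[i,4]); v,u=np.nonzero(l==i); w=red[v,u]
ValueError: max() iterable argument is empty
```

Call:
arm_command(rows=[{"fingers":-1,"x":0,"y":0,"z":0.001,"ax":0,"ay":0,"az":0},{"fingers":-1,"x":0,"y":0,"z":0.001,"ax":0,"ay":0,"az":0},{"fingers":-1,"x":0,"y":0,"z":0,"ax":0,"ay":0,"az":0},{"fingers":-1,"x":0,"y":0,"z":0,"ax":0,"ay":0,"az":0}])

```text
clock: 29.52
tcp_pos: [0.5053, -0.0955, 0.1401]
orientation: [3.097, 0.526, -0.0]
contact_force: [-0.7, 0.0, 0.1]
grip_width: -0.0
gripper_force: 0.0
```

Call:
arm_command(rows=[{"fingers":-1,"x":0,"y":0,"z":0.001,"ax":0,"ay":0,"az":0},{"fingers":-1,"x":0,"y":0,"z":0,"ax":0,"ay":0,"az":0}])

```text
clock: 29.68
tcp_pos: [0.5055, -0.0956, 0.1393]
orientation: [3.097, 0.526, 0.0]
contact_force: [-0.0, 0.4, 2.3]
grip_width: 0.0003
gripper_force: 1.1
```

The fingertips meet the lever at z 139.4, so it is flat. I'll retreat and verify.

Call:
arm_command(rows=[{"fingers":-1,"x":0,"y":0,"z":-0.01,"ax":0,"ay":0,"az":0},{"fingers":-1,"x":0,"y":0,"z":-0.03,"ax":0,"ay":0,"az":0},{"fingers":-1,"x":0,"y":0,"z":-0.04,"ax":0,"ay":0,"az":0},{"fingers":-1,"x":0,"y":0,"z":-0.04,"ax":0,"ay":0,"az":0},{"fingers":-1,"x":0,"y":0,"z":-0.03,"ax":0,"ay":0,"az":0},{"fingers":-1,"x":0,"y":0,"z":0,"ax":0,"ay":0,"az":0},{"fingers":-1,"x":0,"y":0,"z":0,"ax":0,"ay":0,"az":0},{"fingers":-1,"x":0,"y":0,"z":0,"ax":0,"ay":0,"az":0}])

```text
clock: 30.35
tcp_pos: [0.5049, -0.0956, 0.289]
orientation: [3.097, 0.526, -0.0]
contact_force: [0.4, -0.3, -0.1]
grip_width: -0.0001
gripper_force: 0.0
```

```bash
python3 - <<'E'
from fit import *
b=r.grab_frame("side")["frame"]
a=b[157:175,214:242].mean(2)
print("\n".join(" ".join("%3d"%x for x in row) for row in a))
v,u=np.nonzero((b[140:172,242:275,0]>100)&(b[140:172,242:275,1]<70)); print("red",u.min()+242,u.max()+242,v.min()+140,v.max()+140)
p=np.load("p.npy");C["side"]=((0,0),1); 
for bar in((29,114),(33,114)): print(bar,[(proj("side",W(p,(bar[0],y,bar[1])))+p[7:9]/6.8).round(1) for y in(18,-18)])
print(r.get_obs()["contact_force"],r.get_obs()["clock"])
E
```

```text
87  83  80  81  83  84  82  81  80  81  86  84  81  73  70  71  73  77  77  79  77  51  31  64 103 182 214 206
 87  86  85  82  84  84  81  77  79  81  82  82  74  69  65 112 127 153 148  73 162 216 208 203 200 197 195 194
 86  85  84  81  81  81  78  73  73  74 102 119 145 192 210 207 204 202 162  73 141 195 196 195 194 193 193 194
 82  82  79  75  75  74 114 125 172 204 202 202 206 166 107 128 181 200 202 135  90 172 197 194 194 194 196 197
 95 114 118 174 204 202 201 200 197 196 195 198 147  44   0   0 153 203 200 160  76 137 192 198 197 198 159 119
202 201 199 197 196 195 194 194 194 194 194 198 135  21   3   5  63 167 203 204 136 123 135 108 133 173 142  79
195 194 194 193 193 193 193 193 194 194 194 196 205 136   1   7   2 123 160 137 163 183 173 144 135 129 100  71
193 193 193 193 193 193 193 194 194 194 195 197 202 141  24   6   1 135 155 107  80  46 139 199 152 113 126 122
193 193 193 193 194 194 195 196 197 199 202 203 208 145  30   3   9  35  45  41 164 144 107 180 171 133 130 133
193 193 193 194 195 198 202 205 207 149  76  67 101 103  80  90  74  51  78  91 110 122  78 1
[... 391 characters left out ...]
 53  52  51  48  42  43 101 126  95 100 167 180 175 166 105  75 167 203 202
194 193 193 194 196 203 135  32  45  43  39  38  36  34  35  48 135 150 138 115 163 200 201 160  73 135 192 197
193 193 193 193 194 199 135  35  34  34  45  96 119 145 189 204 200 199 199 198 196 195 196 201 135 121 187 199
193 193 193 193 193 196 178 136 143 190 206 203 201 199 197 195 195 194 194 194 194 194 195 198 160  93 156 196
193 193 193 194 193 194 196 199 199 197 196 195 195 194 193 194 193 193 193 193 193 194 194 197 158  72 139 193
red 244 266 140 164
(29, 114) [array([231.2, 171.1]), array([228.9, 164.9])]
(33, 114) [array([230.2, 171.3]), array([227.9, 165.1])]
[ 0.28410734 -1.18422335 -0.57020623] 30.4
```

The keeper sits about 8 mm further back, the bar is in the slot at about (230,171), the lever is flat and the gap has closed on the seal. Handing in.

```bash
python3 -c "
from bench import r
print(r.hand_in())"
```

```text
the job is handed in; nothing more can be done
None
```

The mould is clamped and handed in: the loop's bar is in the keeper slot, the red lever snapped flat, and by the camera the halves are drawn tight on the seal. The first hooking slipped out and had to be redone, and while feeling for the slot I pressed up to about 18 N and pushed the front half about 6 mm forward for a while.

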